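Draw the locker bolt with the hooked rod and fetch the stock jar to the balance

ROBOT

A 7-joint arm with a two-finger parallel gripper is mounted at the origin on the work surface. World frame = base frame: x ahead of the robot, y to its left, z up, the work surface at z = 0. Lengths are in mm, angles in rad, forces in N, time in s.
With the tool pointing down it reaches from about 400 to 875 mm from the base axis. Payload 4.4 kg.
Tool frame: the origin (TCP) lies at the very end of the fingers, on their centre line; the grasp point (between the pads) lies 19 mm behind it; y points along the fingers, x is the direction in which the jaws open and shut, and the axes are right-handed (so a half turn about y gives the same grasp; the last joint's range is limited). The gripper opens to 85 mm and grips with 20 to 120 N. Pads are 22 mm wide; open, the fingers measure 114 mm over their backs; the gripper's body (76 mm by 85 mm) begins 54 mm behind the grasp point. The pads swing forward as they close: fully open they stand 13 mm farther back than shut.
Start: joints at [-1.258, 0.628, 0.038, 1.517, -0.027, 0.996, -0.02], TCP at [240.351, 603.945, 231.313] pointing down, gripper open.
Joint ranges: [-3.06, 3.06], [-0.37, 2.12], [-1.25, 1.32], [0.18, 2.47], [-1.1, 4.24], [0.23, 1.98], [-2.94, 2.94]. Speed limits (rad/s): [2.57, 2.57, 3.14, 3.14, 3.14, 3.14, 3.14].

INTERFACE

Orientations are given as [roll, pitch, yaw] about the fixed x, y, z axes, in that order (R = Rz(yaw) Ry(pitch) Rx(roll)).
In Python, from cell import readout, eyes, finish_job gives the robot as it stands. The module is installed in compiled form; this text tells all that it offers.
- The arm moves only by the tool apply_moves, never from a script. Its argument "commands" is a list that holds one entry, the list of rows, each a list of 6 numbers: the shift along the tool's x, y, z in units of 0.04 m (1.0 is 0.04 m), then the turn, a rotation vector about the tool's x, y, z in units of 5 degrees (1.0 is 5 degrees). A call has 1 to 8 rows; each row shifts and turns the pose as measured when the row begins, along the tool's axes as they then stand; what a row does not reach is not made up. A row lasts 1/12 s, in which the tool goes at most 41.7 mm and 7.16 degrees, less where a joint would pass 70% of its speed; a pose out of reach is approached as far as the arm can. A call with a number of a shift or a turn outside -1 to 1 is refused whole. A call with a gripper value outside its range is refused whole. "claw" is the finger opening in mm, from 0 to 85.4, set as the call begins (left out, the last holds). The fingers move at their own pace and stop on an object; the grip force is fixed at half the most. Time passes only in rows, so rows that do not move let the fingers close. It gives the time, the measured TCP pose, the force and the opening at its end, in the units of the state.
- readout.read_state(): the state, without advancing time (a new reading comes with each control period).
- eyes.get_image(name): name is "scene" or "top" or "wrist"; returns a dict with "image" (420x560x3 uint8, red, green, blue), "mtx" (3x3 intrinsics, pixels), "k1" (the pictures are not rectified: a ray, as slopes to the right and down, at radius r is drawn at 1 + k1 r^2 times it, then the intrinsics apply), "rvec" (rotation vector, rad) and "tvec" (3), from world to camera coordinates, as OpenCV has them. Camera axes: x right, y down, z forward; pixel columns grow to the right and rows downward; lengths in mm; the calibration is good to about 2 mm. A picture is of the moment at which its call begins. There is no depth.
- finish_job(): hands the job in, once; it reports no verdict.
The state is a dict: "clock": time; "qpos": joint angles; "qd": joint speeds; "tau": joint torques, N m; "eef_pos": TCP position; "tool_rot": TCP orientation; "force": force on the tool from outside, world axes, zero at the start; "torque": the same for the moment, N m; "width": finger opening in mm.
Only numpy, scipy, OpenCV 4.12 (cv2) and the standard library are available. Lean on these libraries where they do the work, as an engineer would, in place of code of your own. Each camera call takes 0.05 s, during which the arm holds its last target. There are 200 camera calls.

TASK

Take the hooked rod from its stand, reach in under the wire shelf with it and pull the locker's bolt fully back with the hook (only the hook may touch the bolt), then lay the rod back in the stand's channel. After that slide the locker's cover fully open, lift out the amber jar and set it upright near the middle of the balance pan without dropping it, leaving the other bottle, jar and mortar where they stand.

Things in the scene. Friction and masses are not known exactly. Their poses are not given: they have to be found in the camera images.
- rod: Hooked rod, 253 mm long, 0.16 kg. Origin: centre of its black handle, a block 76 long (x) x 22 wide (y) x 20 mm (z). x: along the rod to the hook; y: the side the hook bends to; z: normal of the flat shaft. Steel cross guard at x 40-48 mm, 44 wide, 26 thick; flat shaft 16 wide, 8 thick on to x 210. In its stand x points 30 deg from straight down, leaning to the stand's +x; y is the stand's y.
- rod_hook (a point): Middle of the hook's foot, at x 210, y 26.5, z 0 mm of the rod. The foot is a round bar of radius 5 mm that turns from the shaft's end to +y, out to y 50 mm, then back along -x to x 180 mm (return tip): an open U, 37 mm wide inside (y 8 to 45 mm), for catching behind a post and pulling.
- stand: Fixed stand of the rod: base plate 130 (x) x 100 x 12 mm, a post, and on it an open aluminium channel 116 mm long, 26 mm wide inside, walls 14 mm high, sloping down to the stand's +x, 30 deg from vertical. Origin: centre of the base's underside, z up. The shaft lies in it with 5 mm play each side, the guard hanging on its upper end. The rod goes in and out by straight vertical motion.
- stand_seat (a point): Where the handle centre (rod origin) lies when the rod is in place: 46 mm to the stand's -x, 225 mm above the table.
- locker: Fixed grey stock locker 340 deep (x), 380 wide (y), 98 mm high. Origin: table level, middle of the front face (robot side); x into depth, y to its left, z up. Jar bay inside x 10 to 180, y -180 to 0 mm, floor at z 12 mm, walls to 98 mm, shut by the cover.
- shelf_edge (a point): Middle of the front bar of the wire shelf over the locker's rear: x 217, z 281 mm in the locker frame. The shelf spans x 212 to 362 mm and the whole width, underside at z 276 mm, with boxes on it up to z 372 mm from x 250 mm back; its posts stand at y +-198 mm, x 228 and 345 mm. The space below is open in front.
- cover (a joint): Slide of the locker's aluminium cover (310 x 185 x 6 mm, top at z 106 mm), in m: 0 shut, grows along the locker's +y, 0.165 fully open (stop). Blocked until the bolt is drawn, then moves with 2 to 4 N. Opened, the bay is clear from y -180 to -20 mm.
- cover_handle (a point): Middle of the top of the cover's black handle, an upright ridge 60 long (locker x), 14 thick (locker y), 34 mm high above the cover. Shut it lies at x 60, y -92.5, z 140 mm in the locker frame; it moves with the cover.
- bolt: Steel bolt on the cover: flat bar in two guides (tops 21 mm above the cover) with an upright round post, 14 mm thick, top 46 mm above the cover. Origin: post axis at the cover's top face; axes as the locker's. Home: x 270, y -92.5, z 106 mm of the locker (may start up to 6 mm drawn). Slides along the locker's -x with 2 to 3 N to a stop at x 225 mm; stays where left; frees the cover after 23 mm.
- jar: Amber screw-top jar, 56 mm in diameter, 75 mm tall, 0.22 kg, white cap on top, standing upright in the locker's bay, hidden under the cover at first. Origin at the centre of its underside, z up.
- balance: Fixed laboratory balance 250 (x) x 180 (y) mm, display at its -x end, to the robot. Origin at table level under the pan's centre, z up; the body spans x -160 to 90 mm.
- pan (a point): Centre of the top face of the balance's steel pan, 170 x 170 mm, 88 mm above the table.
- tall_bottle: Bystander: amber bottle, 68 mm in diameter, 150 mm tall. Origin at the centre of its underside.
- squat_jar: Bystander: amber jar, 70 mm in diameter, 90 mm tall, standing on the table. Origin at the centre of its underside.
- mortar: Bystander: steel mortar bowl on a foot, 116 mm wide, 80 mm tall. Origin at the centre of its underside.
There are look-alikes about, which are no part of the job. Several things have the shape of the stand; the one meant has the colours described above.

How it is judged:
By the outcome, as a careful person would: the job done as asked, in the order asked, and still so for the second after the job is handed in, with the robot touching nothing.
It also fails if it takes over 72 s, if anything falls off the work surface, if the arm or the gripper's body presses on something with over 40 N, if the wrist force passes 120 N, or if a joint passes its speed limit or range.

## Working session

There is one attempt and no reset: what is moved stays moved. The work goes in short steps, Python scripts to look and compute and a tool call to move; the robot and the scene stay as the last step left them, time stands still between calls to the robot, and variables do not carry over. Pictures are saved under pics/ and viewed, about 8 in all and at most 12, crops included, and the job is handed in when it is done.

Besides the shell and the picture viewer there is one more tool, called by a JSON object that holds its "fn" and its "kwargs", one argument or row to a line. apply_moves: Moves the arm, as the interface text tells. Shifts and turns lie within -1 to 1; 1 stands for 0.04 m of shift or 5 degrees of turn. Its arguments: {"type":"object","properties":{"commands":{"type":"array"},"claw":{"type":"number"}},"required":["commands"]}

```bash
mkdir -p pics
cat > h.py <<'E'
import numpy as np, cv2
from scipy.spatial.transform import Rotation as R
from cell import readout, eyes
def st():
    s=readout.read_state(); return s
def shot(name,fn=None):
    d=eyes.get_image(name); d={k:(np.array(v) if not isinstance(v,(int,float)) else v) for k,v in d.items()}
    d['name']=name
    if fn: cv2.imwrite('pics/'+fn,d['image'][:,:,::-1]); np.savez('pics/'+fn+'.npz',**d)
    return d
def load(fn): return dict(np.load('pics/'+fn+'.npz',allow_pickle=True))
def cam(d):
    M=R.from_rotvec(np.ravel(d['rvec'])).as_matrix(); t=np.ravel(d['tvec']); return M,t
def ray(d,uv):
    M,t=cam(d); K=d['mtx']; k=float(d['k1'])
    p=np.array([(uv[0]-K[0,2])/K[0,0],(uv[1]-K[1,2])/K[1,1]]); q=p.copy()
    for _ in range(30): q=p/(1+k*(q@q))
    v=M.T@np.array([q[0],q[1],1]); return -M.T@t, v/np.linalg.norm(v)
def onz(d,uv,z):
    o,v=ray(d,uv); return o+v*(z-o[2])/v[2]
def proj(d,P):
    M,t=cam(d); c=(M@np.atleast_2d(P).T).T+t; q=c[:,:2]/c[:,2:]; k=float(d['k1'])
    q=q*(1+k*(q**2).sum(1))[:,None]; K=d['mtx']; return q*[K[0,0],K[1,1]]+[K[0,2],K[1,2]]
def tri(L):
    A=np.zeros((3,3));b=np.zeros(3)
    for d,uv in L:
        o,v=ray(d,uv); P=np.eye(3)-np.outer(v,v); A+=P;b+=P@o
    return np.linalg.solve(A,b)
E
python3 - <<'E'
from h import *
s=st(); print(s)
for n in ['scene','top','wrist']:
    d=shot(n,n+'0.png'); M,t=cam(d); print(n,-M.T@t,M[2],d['k1'],d['mtx'][0,0])
a=cv2.imread('pics/scene0.png');b=cv2.imread('pics/top0.png')
E
```

```text
{'clock': 0.0, 'qpos': array([-1.25779609,  0.62935699,  0.03841088,  1.51839002, -0.02701073,
        0.99625582, -0.02002001]), 'qd': array([ 0.00025581, -0.00021832,  0.00012429,  0.00018174,  0.00016467,
       -0.00013964,  0.00136831]), 'tau': array([-2.05468918e-04, -5.63400292e+01,  1.22611128e+00, -1.93451589e+01,
        1.10163397e-02,  1.01701639e-02, -2.62848175e-06]), 'eef_pos': array([240.0966186 , 603.3591584 , 230.37441525]), 'tool_rot': array([-1.5707949 ,  0.00189335,  1.19199488]), 'force': array([-0.51729671,  0.50076243,  0.61669034]), 'torque': array([ 0.04181594, -0.0280302 ,  0.00380596]), 'width': 85.45358047119608}
scene [ 721.06051266 1233.78043902 1103.52337497] [-0.16021605 -0.78113206 -0.60345963] -0.09660595310963857 545.5148340885073
top [ 325.42269966   31.62946541 1307.72684797] [ 0.15993754 -0.00537488 -0.9871125 ] 0.0075418933662788805 395.7075118811592
wrist [169.71198235 631.95574752 372.35517278] [ 0.27700266 -0.11205648 -0.95431278] -0.006677168831141685 330.95942014899776
```

View pics/scene0.png

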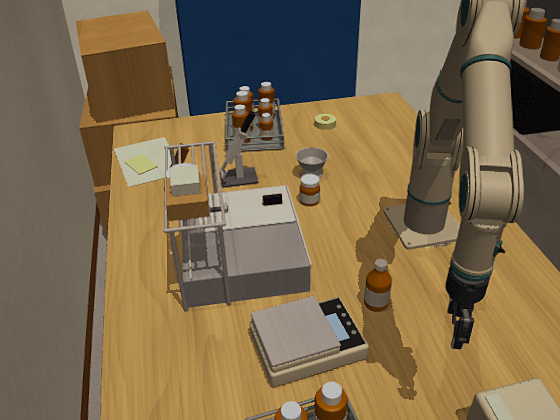

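View pics/top0.png

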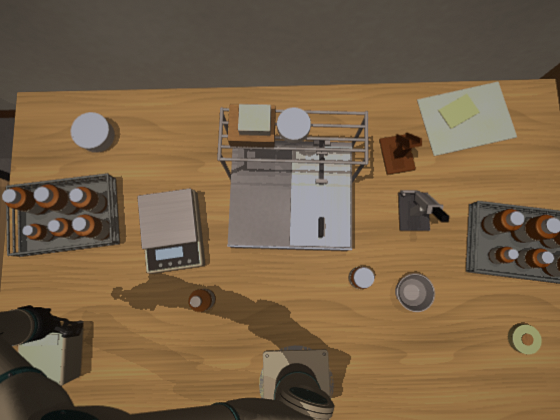

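Run:
```python
from h import *
a=cv2.imread('pics/top0.png')[95:265,215:455]
cv2.imwrite('pics/c1.png',cv2.resize(a,None,fx=3.3,fy=3.3,interpolation=cv2.INTER_CUBIC))
d=load('top0.png')
for uv in [(229,248),(352,249)]: print(onz(d,uv,98))
print(onz(d,(321,226),140),onz(d,(414,210),12),onz(d,(440,213),225))
```

```text
[421.33746527 194.56213451  98.        ]
[ 408.22766132 -180.79158899   98.        ]
[476.07680337 -84.96979595 140.        ] [ 537.89527901 -408.72172713   12.        ] [ 492.6204605  -407.58517152  225.        ]
```

View pics/c1.png

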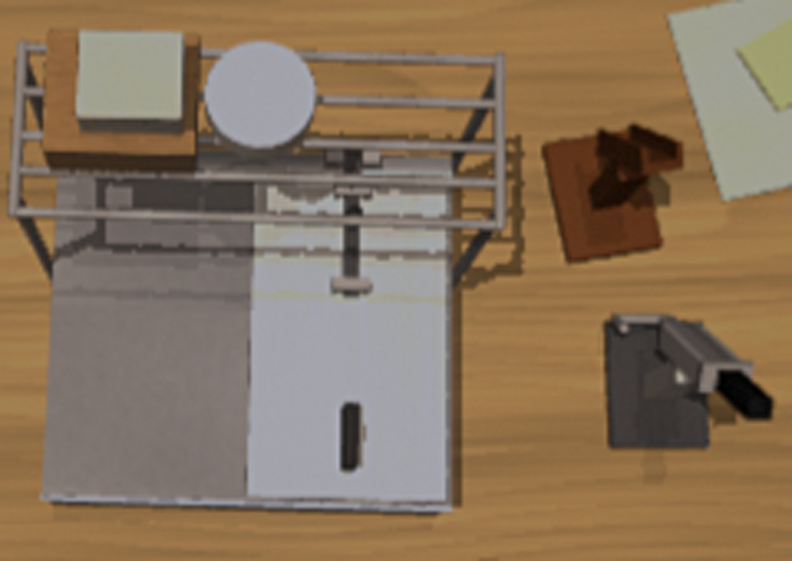

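```bash
cat >> h.py <<'E'
def tool(yaw,lean,axis=None):
    # tool down with jaws(x) at yaw; lean deg = rotation about tool x (+ => tips toward tool z)
    return R.from_euler('xyz',[-90,0,yaw],degrees=True)*R.from_euler('x',lean,degrees=True)
def plan(p1,r1,p0=None,r0=None,step=0.98,n=None):
    s=st()
    if p0 is None: p0=s['eef_pos']; r0=R.from_euler('xyz',s['tool_rot'])
    p0=np.array(p0,float);p1=np.array(p1,float)
    w=(r0.inv()*r1).as_rotvec(degrees=True)
    if n is None: n=max(1,int(np.ceil(max(np.linalg.norm(p1-p0)/(40*step),np.abs(w).max()/(5*step)))))
    P=[p0+(p1-p0)*i/n for i in range(n+1)]; Q=[r0*R.from_rotvec(w*i/n,degrees=True) for i in range(n+1)]
    rows=[]
    for i in range(n):
        rows.append([round(float(v),2)+0 for v in np.r_[Q[i].inv().apply(P[i+1]-P[i])/40,(Q[i].inv()*Q[i+1]).as_rotvec(degrees=True)/5]])
    print(n,'rows')
    for i in range(0,n,8): print(str(rows[i:i+8]).replace(' ',''))
E
python3 - <<'E'
from h import *
plan([420,-60,400],tool(90,0))
d=load('top0.png')
f=lambda c,z: onz(d,(215+c[0]/3.3,95+c[1]/3.3),z).round(1)
print(f((607,318),12),f((611,447),12),f((709,445),12))
print('post',f((352,212),152),'ridge',f((350,436),140), f((45,499),98),f((450,509),98),'handle end',f((750,395),240))
E
```

```text
19 rows
[[-0.72,-0.22,-0.54,0.0,-0.23,0.0],[-0.73,-0.22,-0.53,0.0,-0.23,0.0],[-0.74,-0.22,-0.51,0.0,-0.23,0.0],[-0.76,-0.22,-0.5,0.0,-0.23,0.0],[-0.76,-0.22,-0.48,0.0,-0.23,0.0],[-0.77,-0.22,-0.47,0.0,-0.23,0.0],[-0.78,-0.22,-0.45,0.0,-0.23,0.0],[-0.79,-0.22,-0.44,0.0,-0.23,0.0]]
[[-0.8,-0.22,-0.42,0.0,-0.23,0.0],[-0.81,-0.22,-0.4,0.0,-0.23,0.0],[-0.82,-0.22,-0.39,0.0,-0.23,0.0],[-0.82,-0.22,-0.37,0.0,-0.23,0.0],[-0.83,-0.22,-0.36,0.0,-0.23,0.0],[-0.84,-0.22,-0.34,0.0,-0.23,0.0],[-0.85,-0.22,-0.32,0.0,-0.23,0.0],[-0.85,-0.22,-0.31,0.0,-0.23,0.0]]
[[-0.86,-0.22,-0.29,0.0,-0.23,0.0],[-0.86,-0.22,-0.27,0.0,-0.23,0.0],[-0.87,-0.22,-0.25,0.0,-0.23,0.0]]
[ 602.4 -363.4   12. ] [ 470.9 -357.7   12. ] [ 470.3 -455.6   12. ]
post [678.  -94.3 152. ] ridge [472.7 -85.  140. ] [426.8 195.6  98. ] [ 407.5 -178.8   98. ] handle end [ 485.5 -407.3  240. ]
```

{"fn": "apply_moves", "kwargs": {
  "commands": [
    [[-0.72,-0.22,-0.54,0,-0.23,0],[-0.73,-0.22,-0.53,0,-0.23,0],[-0.74,-0.22,-0.51,0,-0.23,0],[-0.76,-0.22,-0.5,0,-0.23,0],[-0.76,-0.22,-0.48,0,-0.23,0],[-0.77,-0.22,-0.47,0,-0.23,0],[-0.78,-0.22,-0.45,0,-0.23,0],[-0.79,-0.22,-0.44,0,-0.23,0]]
  ]
}}

```text
clock: 0.82
eef_pos: [313.8, 320.5, 296.8]
tool_rot: [-1.564, 0.006, 1.375]
force: [1.1, 0.2, -0.6]
width: 85.6
```

{"fn": "apply_moves", "kwargs": {
  "commands": [
    [[-0.8,-0.22,-0.42,0,-0.23,0],[-0.81,-0.22,-0.4,0,-0.23,0],[-0.82,-0.22,-0.39,0,-0.23,0],[-0.82,-0.22,-0.37,0,-0.23,0],[-0.83,-0.22,-0.36,0,-0.23,0],[-0.84,-0.22,-0.34,0,-0.23,0],[-0.85,-0.22,-0.32,0,-0.23,0],[-0.85,-0.22,-0.31,0,-0.23,0]]
  ]
}}

```text
clock: 1.48
eef_pos: [397.4, 28.1, 371.6]
tool_rot: [-1.564, 0.004, 1.546]
force: [1.2, 0.1, 0.3]
width: 85.5
```

Run:
```python
from h import *
s=st(); print(s['clock'],s['eef_pos'],np.degrees(s['tool_rot']),s['qpos'].round(2))
plan([420,-70,400],tool(90,0))
```

```text
1.4833 [397.37013149  28.14506901 371.56121537] [-89.60349381   0.21577113  88.55104657] [-0.36  0.1   0.24  1.94 -0.02  1.11  1.44]
3 rows
[[-0.81,-0.24,-0.21,-0.03,-0.1,-0.01],[-0.82,-0.24,-0.2,-0.03,-0.1,-0.01],[-0.82,-0.24,-0.19,-0.03,-0.1,-0.01]]
```

{"fn": "apply_moves", "kwargs": {
  "commands": [
    [[-0.82,-0.24,-0.21,-0.03,-0.1,0],[-0.82,-0.24,-0.2,-0.03,-0.1,0],[-0.82,-0.24,-0.2,-0.03,-0.1,0],[0,0,0,0,0,0]]
  ]
}}

```text
clock: 1.82
eef_pos: [421.2, -83.8, 404.1]
tool_rot: [-1.577, 0.008, 1.563]
force: [-0.7, -0.8, 0.1]
width: 85.5
```

Run:
```python
from h import *
s=st(); print(s['clock'],s['eef_pos'],np.degrees(s['tool_rot']),s['qpos'].round(2))
d=shot('wrist','w1.png'); M,t=cam(d); print(-M.T@t)
# overlay of prediction
c=np.array([415.5,7.5]); a=np.radians(-2.1)
L=lambda x,y,z:[c[0]+x*np.cos(a)-y*np.sin(a),c[1]+x*np.sin(a)+y*np.cos(a),z]
pts=[L(0,190,98),L(0,-190,98),L(270,-92.5,152),L(60,-92.5,140),L(217,0,281),L(217,-190,281)]
print(proj(d,pts).round(0).tolist())
cv2.imwrite('pics/w1b.png',cv2.resize(cv2.imread('pics/w1.png'),(800,600)))
plan([470,-400,400],tool(90,0))
```

```text
1.8167 [421.23608412 -83.81490916 404.1174372 ] [-90.37418468   0.44293383  89.54561642] [-0.18  0.13  0.35  1.82 -0.04  1.19  1.75]
[344.40629403 -81.98059003 545.47918187]
[[491.0, 162.0], [210.0, 153.0], [277.0, 348.0], [281.0, 207.0], [365.0, 397.0], [180.0, 391.0]]
9 rows
[[-0.89,0.01,-0.14,0.01,-0.01,-0.01],[-0.89,0.01,-0.14,0.01,-0.01,-0.01],[-0.89,0.01,-0.14,0.01,-0.01,-0.01],[-0.89,0.01,-0.14,0.01,-0.01,-0.01],[-0.89,0.01,-0.14,0.01,-0.01,-0.01],[-0.89,0.01,-0.14,0.01,-0.01,-0.01],[-0.89,0.01,-0.14,0.01,-0.01,-0.01],[-0.89,0.01,-0.14,0.01,-0.01,-0.01]]
[[-0.89,0.01,-0.14,0.01,-0.01,-0.01]]
```

View pics/w1b.png

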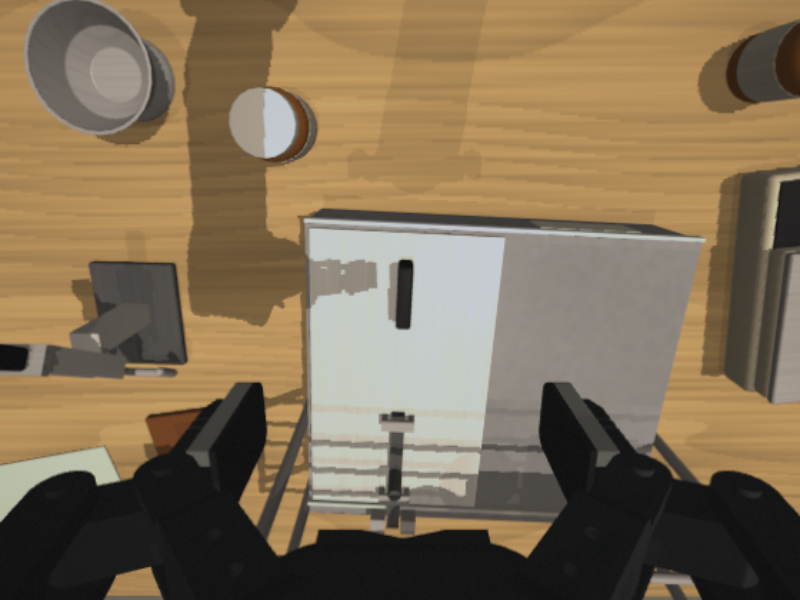

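Run:
```python
from h import *
d=load('w1.png'); k=1.42857
f=lambda c,z: onz(d,(c[0]/k,c[1]/k),z).round(1)
print('locker',f((703,240),98),f((305,221),98)); print('ridge',f((404,262),140),f((404,328),140),f((404,295),140)); print('post',f((395,493),152))
print('cover corner',f((308,228),106),f((505,237),106),'rear right', f((310,498),106))
print('stand',f((90,262),12),f((176,263),12),f((187,362),12))
g=np.array
t=load('top0.png')
print('top', proj(t,[f((404,295),140)]))
```

```text
locker [431.  200.6  98. ] [ 411.1 -178.3   98. ]
ridge [441.3 -84.5 140. ] [503.5 -84.8 140. ] [471.7 -84.7 140. ]
post [677.2 -94.8 152. ]
cover corner [ 416.5 -174.2  106. ] [425.9  10.  106. ] rear right [ 723.1 -192.7  106. ]
stand [ 470.1 -451.7   12. ] [ 471.8 -350.7   12. ] [ 598.4 -356.4   12. ]
top [[320.97123121 227.46193401]]
```

{"fn": "apply_moves", "kwargs": {
  "commands": [
    [[-0.89,0.01,-0.14,0,0,0],[-0.89,0.01,-0.14,0,0,0],[-0.89,0.01,-0.14,0,0,0],[-0.89,0.01,-0.14,0,0,0],[-0.89,0.01,-0.14,0,0,0],[-0.89,0.01,-0.14,0,0,0],[-0.89,0.01,-0.14,0,0,0],[0,0,0,0,0,0]]
  ]
}}

```text
clock: 2.53
eef_pos: [463.6, -326.5, 395.2]
tool_rot: [-1.57, -0.006, 1.586]
force: [-1.2, -0.0, 0.1]
width: 85.1
```

Run:
```python
from h import *
s=st(); print(s['clock'],s['eef_pos'],np.degrees(s['tool_rot']),s['qpos'].round(2))
d=shot('wrist','w2.png')
cv2.imwrite('pics/w2b.png',cv2.resize(cv2.imread('pics/w2.png'),(800,600)))
print(proj(d,[[490,-407,225],[538,-407,12]]))
```

```text
2.5333 [ 463.55901569 -326.45179313  395.21243232] [-89.96713303  -0.33973719  90.85736552] [ 0.26  0.4   0.47  1.51 -0.19  1.28  2.34]
[[198.83713642 211.81016708]
 [230.7009827  199.68545296]]
```

View pics/w2b.png

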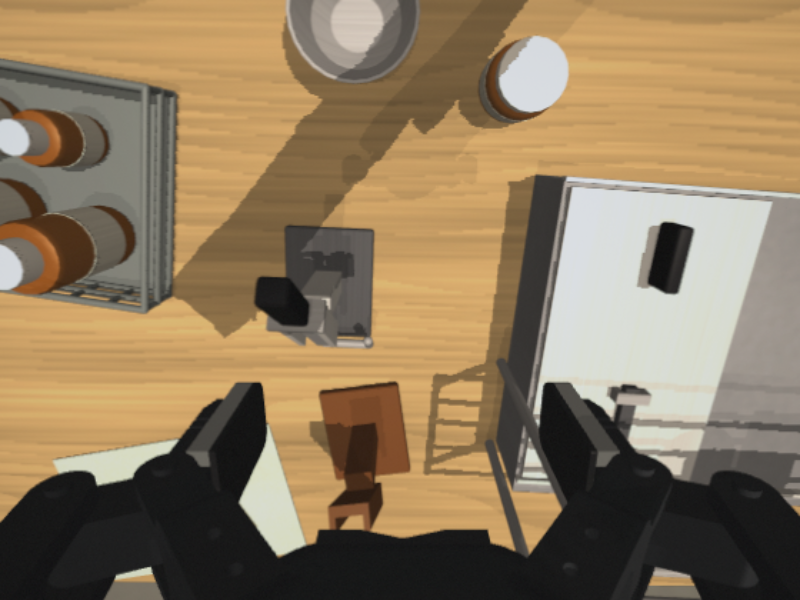

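Run:
```python
from h import *
L=[]
for fn,(x0,x1,y0,y1) in [('w2.png',(175,220,190,232)),('top0.png',(425,455,200,225))]:
    d=load(fn); im=d['image'][y0:y1,x0:x1].astype(int); m=(im.max(2)<45).astype(np.uint8)
    n,l,sx,c=cv2.connectedComponentsWithStats(m); i=1+np.argmax(sx[1:,4]); uv=c[i]+[x0,y0]; print(fn,sx[i],uv); L.append((d,uv))
print('handle',tri(L),[onz(d,uv,225) for d,uv in L])
d=load('w2.png');f=lambda c,z: onz(d,(c[0]*.7,c[1]*.7),z).round(1)
print('stand',f((286,226),12),f((374,230),12),f((371,345),12))
print('locker fr',f((568,178),98),'ridge', f((678,225),140),f((665,290),140))
```

```text
w2.png [  4   4  37  34 958] [197.18371608 210.14926931]
top0.png [  7   7  17  15 157] [440.00636943 214.20382166]
handle [ 490.36103387 -410.14953319  218.26729086] [array([ 488.29604942, -408.53341828,  225.        ]), array([ 489.24734501, -407.29842   ,  225.        ])]
stand [ 470.3 -453.3   12. ] [ 473.3 -355.7   12. ] [ 611.9 -359.5   12. ]
locker fr [ 409.3 -175.8   98. ] ridge [444.1 -92.5 140. ] [501.3 -93.1 140. ]
```

Run:
```python
from h import *
c=np.array([489,-408,225.]); r=tool(88.5,15); ax=r.apply([0,1,0]); print(ax)
pre=c-ax*75; g=c+ax*17; print(pre,g)
plan(pre,r); plan(g,r,pre,r)
```

```text
[-0.25873035  0.00677509 -0.96592583]
[ 508.40477657 -408.50813196  297.44443697] [ 484.60158398 -407.88482342  208.57926095]
4 rows
[[-0.55,0.6,-0.27,0.75,0.13,0.01],[-0.54,0.59,-0.31,0.75,0.13,0.01],[-0.54,0.56,-0.36,0.75,0.13,0.01],[-0.53,0.54,-0.4,0.75,0.13,0.01]]
3 rows
[[0.0,0.77,0.0,0.0,0.0,0.0],[0.0,0.77,0.0,0.0,0.0,0.0],[0.0,0.77,0.0,0.0,0.0,0.0]]
```

{"fn": "apply_moves", "kwargs": {
  "commands": [
    [[-0.55,0.6,-0.27,0.75,0.13,0],[-0.54,0.59,-0.31,0.75,0.13,0],[-0.54,0.56,-0.36,0.75,0.13,0],[-0.53,0.54,-0.4,0.75,0.13,0],[0,0,0,0,0,0]]
  ]
}}

```text
clock: 3.0
eef_pos: [512.6, -399.7, 289.0]
tool_rot: [-1.296, -0.017, 1.548]
force: [-0.3, 2.9, -4.7]
width: 85.3
```

Run:
```python
from h import *
s=st(); print(s['clock'],s['eef_pos'],np.degrees(s['tool_rot']),s['qpos'].round(2))
c=np.array([489,-408,225.]); r=tool(88.5,15); ax=r.apply([0,1,0])
d=shot('wrist','w3.png')
cv2.imwrite('pics/w3b.png',d['image'][:,:,::-1])
plan(c+ax*17,r)
```

```text
3.0 [ 512.63137539 -399.68982094  288.99868944] [-74.25516286  -0.96143861  88.71757084] [ 0.33  0.77  0.47  1.2  -0.16  1.47  2.31]
3 rows
[[-0.1,0.74,0.03,-0.03,0.03,0.06],[-0.09,0.74,0.04,-0.03,0.03,0.06],[-0.09,0.74,0.04,-0.03,0.03,0.06]]
```

View pics/w3b.png

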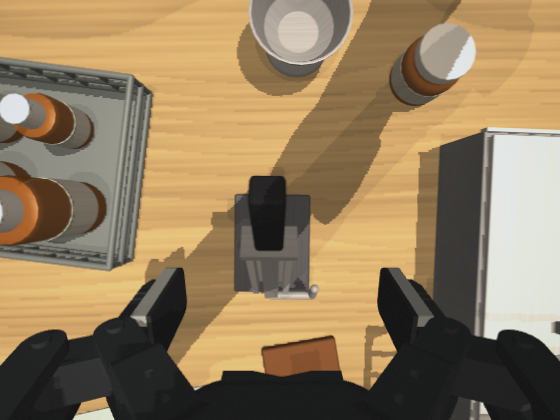

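{"fn": "apply_moves", "kwargs": {
  "commands": [
    [[-0.1,0.74,0.03,0,0.03,0.06],[-0.1,0.74,0.04,-0.03,0.03,0.06],[-0.09,0.74,0.04,-0.03,0.03,0.06],[0,0,0,0,0,0]]
  ]
}}

```text
clock: 3.38
eef_pos: [487.8, -401.3, 209.6]
tool_rot: [-1.315, -0.0, 1.553]
force: [-1.3, 0.4, -0.2]
width: 85.4
```

Run:
```python
from h import *
s=st(); print(s['clock'],s['eef_pos'],np.degrees(s['tool_rot']),s['qpos'].round(2),s['force'])
c=np.array([489,-408,225.]); r=tool(88.5,15); ax=r.apply([0,1,0])
d=shot('wrist','w4.png')
im=d['image'].astype(int); m=(im.max(2)<45).astype(np.uint8); m[330:]=0
n,l,sx,cc=cv2.connectedComponentsWithStats(m)
for i in range(1,n):
    if sx[i,4]>150: print(sx[i],cc[i])
print(proj(d,[c+ np.array(q) for q in [[-19,11,33],[-19,-11,33],[19,11,-33],[19,-11,-33]]]).round(0).tolist())
plan(c+ax*17,r)
```

```text
3.3833 [ 487.81537129 -401.29446439  209.58504843] [-7.53279973e+01 -2.68411173e-02  8.89895025e+01] [ 0.33  0.78  0.46  1.39 -0.17  1.23  2.33] [-1.31926181  0.40621325 -0.18248785]
[ 230  234   66   88 5084] [264.25039339 275.23367427]
[  96  268   90   62 2080] [156.79230769 308.66298077]
[ 378  268   91   62 2320] [408.0137931  307.66206897]
[[294.0, 252.0], [227.0, 253.0], [290.0, 300.0], [249.0, 301.0]]
1 rows
[[-0.15,0.14,0.11,0.12,0.11,-0.05]]
```

{"fn": "apply_moves", "kwargs": {
  "commands": [
    [[-0.15,0.06,0.08,0.1,0,0],[0,0,0,0,0,0]]
  ]
}}

```text
clock: 3.6
eef_pos: [489.1, -407.1, 217.1]
tool_rot: [-1.318, 0.004, 1.557]
force: [-0.4, -0.1, -0.0]
width: 85.3
```

{"fn": "apply_moves", "kwargs": {
  "commands": [
    [[0,0,0,0,0,0],[0,0,0,0,0,0],[0,0,0,0,0,0],[0,0,0,0,0,0],[0,0,0,0,0,0],[0,0,0,0,0,0],[0,0,0,0,0,0],[0,0,0,0,0,0]]
  ],
  "claw": 5
}}

```text
clock: 4.27
eef_pos: [494.0, -408.6, 225.7]
tool_rot: [-1.331, 0.011, 1.559]
force: [-0.3, 0.7, 0.7]
width: 20.2
```

Run:
```python
from h import *
s=st(); print(s['clock'],s['eef_pos'].tolist(),np.degrees(s['tool_rot']).tolist(),s['qpos'].round(2),s['force'],s['width'])
r=R.from_euler('xyz',s['tool_rot'])
plan(s['eef_pos']+[0,0,240],r)
```

```text
4.2667 [493.99202336187375, -408.62266080972597, 225.65984529742585] [-76.25540661891304, 0.6078100717211439, 89.34922205183342] [ 0.33  0.77  0.47  1.36 -0.17  1.25  2.34] [-0.29684219  0.74012876  0.67681721] 20.153155632612723
7 rows
[[-0.01,-0.83,0.2,0.0,0.0,0.0],[-0.01,-0.83,0.2,0.0,0.0,0.0],[-0.01,-0.83,0.2,0.0,0.0,0.0],[-0.01,-0.83,0.2,0.0,0.0,0.0],[-0.01,-0.83,0.2,0.0,0.0,0.0],[-0.01,-0.83,0.2,0.0,0.0,0.0],[-0.01,-0.83,0.2,0.0,0.0,0.0]]
```

{"fn": "apply_moves", "kwargs": {
  "commands": [
    [[0,0,0,0,0,0],[0,0,0,0,0,0]]
  ]
}}

```text
clock: 4.43
eef_pos: [494.0, -408.6, 225.6]
tool_rot: [-1.331, 0.011, 1.559]
force: [-0.9, 0.7, 1.4]
width: 20.2
```

Run:
```python
from h import *
s=st(); print(s['clock'],s['eef_pos'],np.degrees(s['tool_rot']),s['qd'].round(3),s['force'])
d=shot('wrist','w5.png'); s=st(); print(s['clock'],s['eef_pos'])
```

```text
4.4333 [ 493.97666152 -408.63091425  225.64675865] [-76.24114316   0.6017839   89.3481414 ] [ 0.002 -0.     0.001 -0.002 -0.001  0.001  0.001] [-0.93227005  0.71210361  1.37915596]
4.4833 [ 493.95157828 -408.64997472  225.64942366]
```

View pics/w5.png

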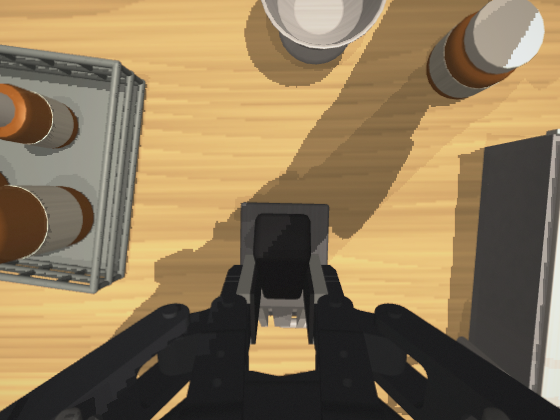

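{"fn": "apply_moves", "kwargs": {
  "commands": [
    [[0,0,0,0,0,0],[0,0,0,0,0,0],[0,0,0,0,0,0]]
  ],
  "claw": 50
}}

```text
clock: 4.73
eef_pos: [493.8, -408.6, 225.0]
tool_rot: [-1.33, 0.01, 1.559]
force: [0.6, -0.2, 0.1]
width: 50.2
```

{"fn": "apply_moves", "kwargs": {
  "commands": [
    [[0,0.35,0,0,0,0]]
  ]
}}

```text
clock: 4.82
eef_pos: [492.2, -409.8, 213.4]
tool_rot: [-1.334, 0.013, 1.56]
force: [0.7, 0.5, 0.4]
width: 50.4
```

{"fn": "apply_moves", "kwargs": {
  "commands": [
    [[0,0,0,0,0,0]]
  ]
}}

```text
clock: 4.9
eef_pos: [490.6, -408.9, 211.2]
tool_rot: [-1.331, 0.011, 1.559]
force: [-1.2, 0.9, -0.3]
width: 49.9
```

{"fn": "apply_moves", "kwargs": {
  "commands": [
    [[0,0,0,0,0,0]]
  ]
}}

```text
clock: 4.98
eef_pos: [490.7, -409.0, 211.4]
tool_rot: [-1.331, 0.011, 1.559]
force: [-0.1, -0.0, 0.1]
width: 50.2
```

{"fn": "apply_moves", "kwargs": {
  "commands": [
    [[0,0,0,0,0,0],[0,0,0,0,0,0],[0,0,0,0,0,0],[0,0,0,0,0,0],[0,0,0,0,0,0]]
  ],
  "claw": 5
}}

```text
clock: 5.4
eef_pos: [491.4, -409.0, 212.4]
tool_rot: [-1.332, 0.011, 1.56]
force: [-0.4, -0.4, -1.3]
width: 20.5
```

Run:
```python
from h import *
s=st(); print(s['clock'],s['eef_pos'].tolist(),np.degrees(s['tool_rot']).tolist(),s['force'],s['width'])
np.savez('grasp.npz',p=s['eef_pos'],r=s['tool_rot'])
r=R.from_euler('xyz',s['tool_rot'])
plan(s['eef_pos']+[0,0,230],r)
```

```text
5.4 [491.41826526609253, -408.9774260166149, 212.41099480187404] [-76.28991059881099, 0.6339646982058711, 89.37095546296453] [-0.36875381 -0.39850152 -1.26562243] 20.49734476106073
6 rows
[[-0.01,-0.93,0.23,0.0,0.0,0.0],[-0.01,-0.93,0.23,0.0,0.0,0.0],[-0.01,-0.93,0.23,0.0,0.0,0.0],[-0.01,-0.93,0.23,0.0,0.0,0.0],[-0.01,-0.93,0.23,0.0,0.0,0.0],[-0.01,-0.93,0.23,0.0,0.0,0.0]]
```

{"fn": "apply_moves", "kwargs": {
  "commands": [
    [[-0.01,-0.5,0.12,0,0,0],[-0.01,-0.7,0.17,0,0,0],[-0.01,-0.9,0.22,0,0,0],[-0.01,-0.93,0.23,0,0,0],[-0.01,-0.93,0.23,0,0,0],[-0.01,-0.93,0.23,0,0,0],[0,0,0,0,0,0]]
  ]
}}

```text
clock: 5.98
eef_pos: [489.9, -407.3, 418.3]
tool_rot: [-1.322, 0.005, 1.56]
force: [0.0, -0.6, 0.3]
width: 21.0
```

Run:
```python
from h import *
s=st(); print(s['clock'],s['eef_pos'],np.degrees(s['tool_rot']),s['qpos'].round(2),s['force'],s['width'])
d=shot('scene','s1.png'); shot('wrist','w6.png'); shot('top','t1.png')
a=d['image'][60:270,130:410,::-1]
cv2.imwrite('pics/s1b.png',cv2.resize(a,None,fx=2.85,fy=2.85,interpolation=cv2.INTER_CUBIC))
```

```text
5.9833 [ 489.85400735 -407.25554586  418.29630051] [-75.75552385   0.29721127  89.35921119] [ 0.35  0.65  0.5   1.05 -0.12  1.67  2.34] [ 0.02208951 -0.56485137  0.3015474 ] 21.03762151482982
```

View pics/s1b.png

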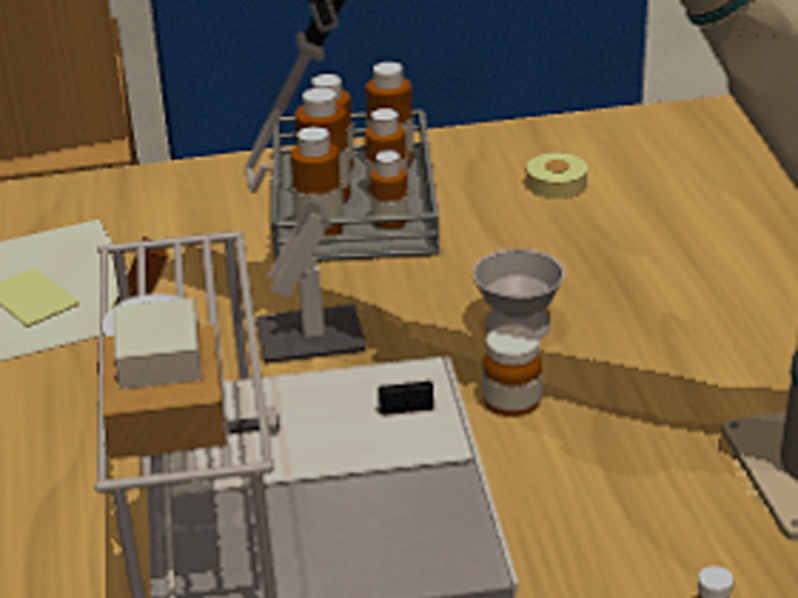

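```bash
cat >> h.py <<'E'
def rel():
    g=np.load('grasp.npz'); rt=R.from_euler('xyz',g['r']); y=rt.apply([1,0,0])
    x=np.array([np.sin(np.radians(30)),0,-np.cos(np.radians(30))]); x-=y*(x@y); x/=np.linalg.norm(x)
    rr=R.from_matrix(np.c_[x,y,np.cross(x,y)]); c=np.array([489,g['p'][1],225.])
    return rt.inv()*rr, rt.inv().apply(c-g['p'])
HK=np.array([210,26.5,0])
def rodpose(p,r):
    a,b=rel(); return p+r.apply(b), r*a
def toolfor(hook,rr):
    a,b=rel(); r=rr*a.inv(); c=hook-rr.apply(HK); return c-r.apply(b), r
def now():
    s=st(); return s['eef_pos'],R.from_euler('xyz',s['tool_rot'])
E
python3 - <<'E'
from h import *
a,b=rel(); print(b)
p,r=now(); c,rr=rodpose(p,r); pts=np.array([c+rr.apply(q) for q in [HK,[210,0,0],[180,50,0],[210,50,0],[-38,0,0]]]); print(pts.round(0).tolist())
for f in ['s1.png','t1.png','w6.png']: print(f,proj(load(f),pts).round(0).tolist())
w=cv2.imread('pics/w6.png'); t=cv2.imread('pics/t1.png')
s=cv2.imread('pics/s1.png')[45:155,170:290]; s=cv2.resize(s,(400,367))
t=cv2.resize(t[150:260,360:480],(400,367))
cv2.imwrite('pics/m1.png',np.hstack([s,t]))
E
```

```text
[ -0.16583935 -11.65616101   5.33267912]
[[588.0, -379.0, 239.0], [588.0, -405.0, 239.0], [574.0, -355.0, 265.0], [589.0, -355.0, 239.0], [468.0, -405.0, 456.0]]
s1.png [[220.0, 125.0], [219.0, 122.0], [225.0, 121.0], [221.0, 129.0], [251.0, 56.0]]
t1.png [[428.0, 178.0], [438.0, 178.0], [424.0, 181.0], [420.0, 179.0], [481.0, 207.0]]
w6.png [[310.0, 325.0], [284.0, 325.0], [337.0, 321.0], [333.0, 325.0], [285.0, 239.0]]
```

View pics/m1.png

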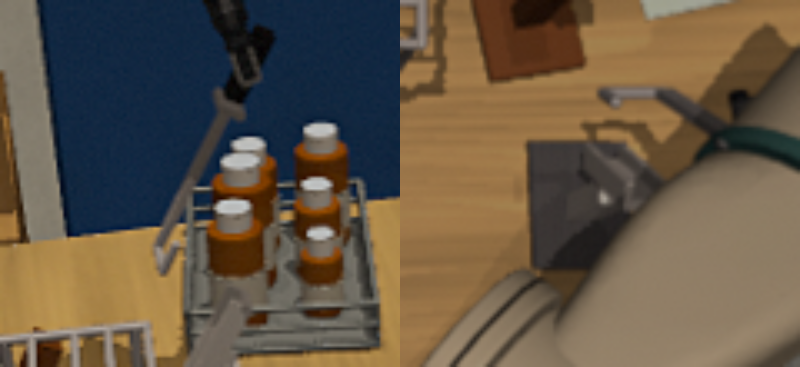

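Run:
```python
from h import *
print('corner',tri([(load('t1.png'),(421.3,178.4)),(load('s1.png'),(218.9,126.5))]),'shaftend',tri([(load('t1.png'),(437.9,177.6)),(load('s1.png'),(217.4,122.3))]))
rr=R.from_euler('xyz',[0,30,-2.8],degrees=True)
post=np.array([677.5,-94.5,0]); lx=np.array([.9988,-.0488,0])
h=post-lx*90+[0,0,190]; p,r=toolfor(h,rr); print(p,r.as_euler('xyz',degrees=True))
plan(p,r,n=10)
```

```text
corner [ 591.07015628 -358.12176453  244.40466469] shaftend [ 592.52754496 -407.16049732  235.28108992]
[ 413.05118083 -107.93638486  285.30732503] [-1.06288147e+02  1.27222187e-14  8.72000000e+01]
10 rows
[[0.74,0.35,0.11,-0.62,0.04,0.01],[0.74,0.35,0.13,-0.62,0.04,0.01],[0.74,0.34,0.15,-0.62,0.04,0.01],[0.74,0.33,0.17,-0.62,0.04,0.01],[0.74,0.32,0.2,-0.62,0.04,0.01],[0.74,0.31,0.22,-0.62,0.04,0.01],[0.74,0.3,0.23,-0.62,0.04,0.01],[0.73,0.28,0.25,-0.62,0.04,0.01]]
[[0.73,0.27,0.27,-0.62,0.04,0.01],[0.73,0.25,0.29,-0.62,0.04,0.01]]
```

{"fn": "apply_moves", "kwargs": {
  "commands": [
    [[0.74,0.35,0.11,-0.62,0.04,0.01],[0.74,0.35,0.13,-0.62,0.04,0.01],[0.74,0.34,0.15,-0.62,0.04,0.01],[0.74,0.33,0.17,-0.62,0.04,0.01],[0.74,0.32,0.2,-0.62,0.04,0.01],[0.74,0.31,0.22,-0.62,0.04,0.01],[0.74,0.3,0.23,-0.62,0.04,0.01],[0.73,0.28,0.25,-0.62,0.04,0.01]]
  ]
}}

```text
clock: 6.8
eef_pos: [419.8, -157.8, 285.7]
tool_rot: [-1.733, 0.001, 1.528]
force: [1.8, 0.8, -1.5]
width: 20.9
```

{"fn": "apply_moves", "kwargs": {
  "commands": [
    [[0.73,0.27,0.27,-0.62,0.04,0.01],[0,0,0,0,0,0]]
  ]
}}

```text
clock: 6.97
eef_pos: [398.0, -117.8, 264.7]
tool_rot: [-1.769, -0.008, 1.53]
force: [-1.8, 0.4, -2.1]
width: 20.9
```

Run:
```python
from h import *
p,r=now();c,rr=rodpose(p,r); print(p,c+rr.apply(HK),rr.as_euler('xyz',degrees=True),st()['qpos'].round(2),st()['width'])
rr=R.from_euler('xyz',[0,30,-2.8],degrees=True)
post=np.array([677.5,-94.5,0]); lx=np.array([.9988,-.0488,0])
h=post-lx*90+[0,0,190]; a=toolfor(h,rr); plan(*a)
h=post+lx*24+[0,0,190]; b=toolfor(h,rr); plan(*b,*a)
```

```text
[ 398.03059751 -117.82853494  264.7319514 ] [563.60723813 -97.33297762 155.02448201] [ 0.52713241 34.9448868  -2.01140321] [-0.09  0.17  0.41  2.24 -0.24  0.57  2.03] 20.862023865407693
2 rows
[[0.13,-0.22,-0.23,-0.49,0.04,0.05],[0.13,-0.21,-0.24,-0.49,0.04,0.05]]
3 rows
[[0.0,0.27,-0.91,0.0,0.0,0.0],[0.0,0.27,-0.91,0.0,0.0,0.0],[0.0,0.27,-0.91,0.0,0.0,0.0]]
```

{"fn": "apply_moves", "kwargs": {
  "commands": [
    [[0.13,-0.22,-0.23,-0.49,0.04,0.05],[0.13,-0.21,-0.24,-0.49,0.04,0.05],[0,0,0,0,0,0]]
  ]
}}

```text
clock: 7.22
eef_pos: [403.5, -102.4, 278.8]
tool_rot: [-1.838, -0.004, 1.527]
force: [-0.3, 0.1, -2.1]
width: 21.2
```

Run:
```python
from h import *
p,r=now();c,rr=rodpose(p,r); print(p,c+rr.apply(HK),rr.as_euler('xyz',degrees=True),st()['qpos'].round(2))
pts=np.array([c+rr.apply(q) for q in [HK,[210,0,0],[180,50,0],[210,50,0]]])
d=shot('wrist','w7.png'); print(proj(d,pts).round(0).tolist(), proj(d,[[677.5,-94.5,152]]))
s=shot('scene','s2.png'); t=shot('top','t2.png')
for q in (s,t): print(proj(q,pts).round(0).tolist(), proj(q,[[677.5,-94.5,152]]))
w=cv2.resize(cv2.imread('pics/w7.png'),(480,360))
tt=cv2.imread('pics/t2.png')[130:250,290:390]; ss=cv2.imread('pics/s2.png')[170:260,170:290]
A=cv2.resize(tt,(300,360)); B=cv2.resize(ss,(320,240))
o=np.zeros((600,780,3),np.uint8); o[:360,:480]=w; o[:360,480:]=A; o[360:,:320]=B; cv2.imwrite('pics/m2.png',o)
rr=R.from_euler('xyz',[0,30,-2.8],degrees=True)
post=np.array([677.5,-94.5,0]); lx=np.array([.9988,-.0488,0])
b=toolfor(post+lx*24+[0,0,190],rr); plan(*b)
```

```text
[ 403.52385109 -102.38195692  278.75433935] [576.33847317 -83.21596104 180.57495441] [ 0.27901735 30.98961745 -2.37582539] [-0.14  0.11  0.41  2.28 -0.22  0.51  1.96]
[[307.0, 329.0], [281.0, 329.0], [335.0, 325.0], [331.0, 329.0]] [[296.73752092 362.10466964]]
[[239.0, 189.0], [238.0, 184.0], [248.0, 188.0], [240.0, 193.0]] [[205.14334194 199.40520668]]
[[320.0, 190.0], [329.0, 190.0], [313.0, 198.0], [312.0, 190.0]] [[321.73016868 159.40824104]]
4 rows
[[-0.02,0.16,-0.75,-0.05,0.01,0.01],[-0.02,0.16,-0.75,-0.05,0.01,0.01],[-0.02,0.17,-0.75,-0.05,0.01,0.01],[-0.02,0.17,-0.75,-0.05,0.01,0.01]]
```

View pics/m2.png

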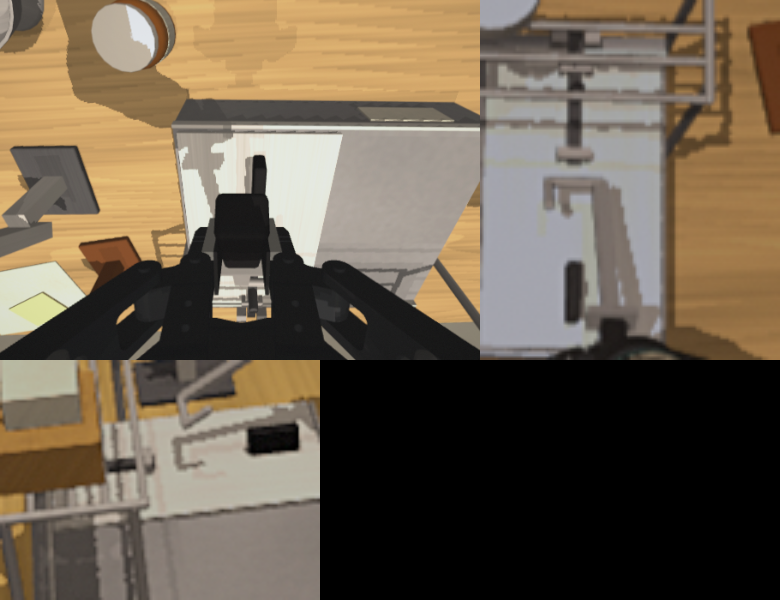

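{"fn": "apply_moves", "kwargs": {
  "commands": [
    [[-0.02,0.16,-0.75,-0.05,0.01,0.01],[-0.02,0.16,-0.75,-0.05,0.01,0.01],[-0.02,0.16,-0.65,-0.05,0,0],[-0.02,0.08,-0.35,0,0,0],[0,0,0,0,0,0]]
  ]
}}

```text
clock: 7.78
eef_pos: [507.8, -115.2, 278.4]
tool_rot: [-1.838, -0.002, 1.519]
force: [0.6, -0.3, -1.5]
width: 20.6
```

```bash
cat > hk.py <<'E'
from h import *
import sys
p,r=now();c,rr=rodpose(p,r); s=st(); print(s['clock'],p,'hook',(c+rr.apply(HK)).round(1),rr.as_euler('xyz',degrees=True).round(1),s['qpos'].round(2),s['force'].round(1),s['width'])
dx,z=float(sys.argv[1]),float(sys.argv[2])
rr=R.from_euler('xyz',[0,30,-2.8],degrees=True)
post=np.array([677.5,-94.5,0]); lx=np.array([.9988,-.0488,0])
h=post+lx*dx+[0,0,z]; print('want',h.round(1)); plan(*toolfor(h,rr),n=int(sys.argv[3]) if len(sys.argv)>3 else None)
E
python3 hk.py 24 144
```

```text
7.7833 [ 507.80542537 -115.20051142  278.41553334] hook [680.8 -97.6 180.3] [ 0.1 31.  -2.9] [-0.1   0.28  0.38  2.06 -0.29  0.58  2.  ] [ 0.6 -0.3 -1.5] 20.63153605176328
want [701.5 -95.7 144. ]
2 rows
[[0.03,0.53,-0.1,-0.1,-0.02,0.0],[0.03,0.54,-0.1,-0.1,-0.02,0.0]]
```

```bash
python3 hk.py 27 180 2 | tail -2
```

```text
2 rows
[[0.03,0.11,-0.25,-0.1,-0.02,0.0],[0.03,0.11,-0.25,-0.1,-0.02,0.0]]
```

{"fn": "apply_moves", "kwargs": {
  "commands": [
    [[0.03,0.11,-0.25,-0.1,0,0],[0.03,0.11,-0.25,-0.1,0,0],[0,0,0,0,0,0]]
  ]
}}

```text
clock: 8.03
eef_pos: [529.7, -115.3, 272.4]
tool_rot: [-1.851, -0.001, 1.517]
force: [0.0, -0.5, -1.6]
width: 20.7
```

```bash
python3 hk.py 25 145 3
python3 - <<'E'
from h import *
s=shot('scene','s3.png'); t=shot('top','t3.png'); w=shot('wrist','w8.png')
A=cv2.resize(cv2.imread('pics/t3.png')[130:230,290:390],(400,400)); B=cv2.resize(cv2.imread('pics/s3.png')[165:245,170:250],(400,400))
cv2.imwrite('pics/m3.png',np.hstack([A,B]))
p,r=now();c,rr=rodpose(p,r);pts=np.array([c+rr.apply(q) for q in [HK,[210,0,0],[180,50,0],[210,50,0]]])
print(proj(s,pts).round(0).tolist(), proj(t,pts).round(0).tolist())
E
```

```text
8.0333 [ 529.7404472  -115.29796217  272.36087951] hook [704.  -98.2 176.4] [ 0.1 30.2 -3.1] [-0.09  0.32  0.37  2.03 -0.32  0.56  2.01] [ 0.  -0.5 -1.6] 20.668142975996
want [702.5 -95.7 145. ]
3 rows
[[0.01,0.25,0.09,-0.01,-0.02,0.0],[0.01,0.25,0.09,-0.01,-0.02,0.0],[0.01,0.25,0.09,-0.01,-0.02,0.0]]
[[196.0, 193.0], [196.0, 188.0], [205.0, 192.0], [196.0, 198.0]] [[323.0, 149.0], [332.0, 149.0], [316.0, 156.0], [316.0, 149.0]]
```

View pics/m3.png

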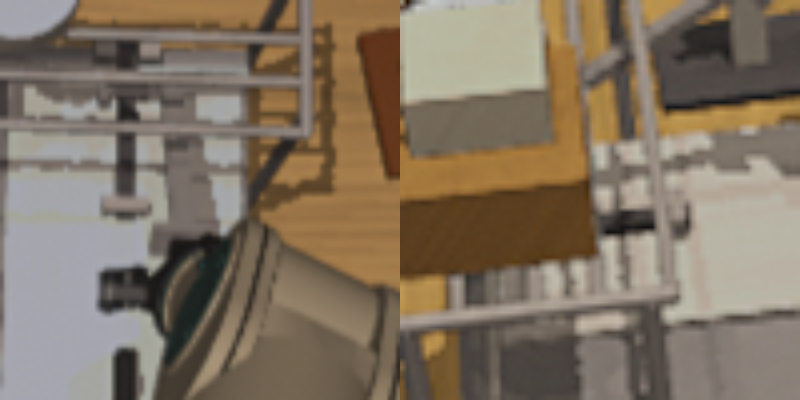

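{"fn": "apply_moves", "kwargs": {
  "commands": [
    [[0.03,0.25,0.09,0,0,0],[0.03,0.25,0.09,0,0,0],[0.01,0.18,0.05,0,0,0],[0,0,0,0,0,0]]
  ]
}}

```text
clock: 8.52
eef_pos: [524.7, -112.4, 244.5]
tool_rot: [-1.851, -0.002, 1.516]
force: [-0.5, 0.8, -1.7]
width: 21.0
```

```bash
python3 hk.py -10 144 2
```

```text
8.5167 [ 524.65705565 -112.4167985   244.45297652] hook [699.  -95.4 148.6] [ 0.2 30.2 -3.1] [-0.07  0.35  0.33  2.08 -0.36  0.48  2.04] [-0.5  0.8 -1.7] 21.014079851903013
want [667.5 -94.  144. ]
2 rows
[[-0.01,-0.05,0.4,-0.02,-0.04,0.0],[-0.01,-0.05,0.4,-0.02,-0.04,0.0]]
```

{"fn": "apply_moves", "kwargs": {
  "commands": [
    [[0,0.08,0.3,0,0,0],[0,-0.02,0.35,0,0,0],[0,-0.05,0.35,0,0,0],[0,-0.05,0.3,0,0,0]]
  ]
}}

```text
clock: 8.85
eef_pos: [480.5, -110.6, 235.2]
tool_rot: [-1.867, 0.001, 1.516]
force: [3.2, 0.7, -1.4]
width: 21.2
```

```bash
python3 hk.py -30 144 2
```

```text
8.85 [ 480.49348231 -110.59645706  235.210414  ] hook [656.3 -93.9 142. ] [-0.1 29.3 -3.1] [-0.04  0.3   0.3   2.2  -0.38  0.39  2.09] [ 3.2  0.7 -1.4] 21.2007035318775
want [647.5 -93.  144. ]
2 rows
[[-0.01,-0.08,0.07,0.07,-0.03,-0.01],[-0.01,-0.08,0.08,0.07,-0.03,-0.01]]
```

{"fn": "apply_moves", "kwargs": {
  "commands": [
    [[0,-0.07,0.2,0.05,0,0],[0,-0.05,0.15,0.05,0,0]]
  ]
}}

```text
clock: 9.02
eef_pos: [472.9, -111.5, 240.1]
tool_rot: [-1.877, 0.005, 1.514]
force: [19.3, -0.3, -10.7]
width: 21.0
```

{"fn": "apply_moves", "kwargs": {
  "commands": [
    [[0,-0.03,0.15,0,0,0],[0,-0.03,0.15,0,0,0]]
  ]
}}

```text
clock: 9.18
eef_pos: [468.6, -112.8, 243.8]
tool_rot: [-1.895, 0.009, 1.512]
force: [1.3, -0.7, -0.0]
width: 21.0
```

```bash
python3 hk.py -30 144 2
```

```text
9.1833 [ 468.60728372 -112.79257747  243.81255845] hook [647.  -97.6 155.3] [-0.6 27.7 -3.6] [-0.04  0.26  0.31  2.24 -0.38  0.35  2.1 ] [ 1.3 -0.7 -0. ] 21.03358300859474
want [647.5 -93.  144. ]
2 rows
[[0.03,0.07,-0.03,0.23,-0.04,-0.06],[0.03,0.07,-0.03,0.23,-0.04,-0.06]]
```

{"fn": "apply_moves", "kwargs": {
  "commands": [
    [[0,-0.4,0,0,0,0],[0,-0.7,0.1,0,0,0],[0,-0.6,0.6,0,0,0],[0,-0.3,0.8,0,0,0],[0,0,0.4,0,0,0],[0,0,0,0,0,0]]
  ]
}}

```text
clock: 9.68
eef_pos: [364.3, -107.4, 298.2]
tool_rot: [-1.891, 0.007, 1.51]
force: [-0.3, 0.7, -1.4]
width: 20.5
```

```bash
python3 hk.py -30 144 2
python3 - <<'E'
from h import *
p,r=now();c,rr=rodpose(p,r);pts=np.array([c+rr.apply(q) for q in [HK,[210,0,0],[180,50,0],[210,50,0]]])
s=shot('scene','s4.png'); t=shot('top','t4.png'); w=shot('wrist','w9.png')
print([proj(q,pts).round(0).tolist() for q in (s,t)])
A=cv2.resize(cv2.imread('pics/t4.png')[125:245,290:390],(400,480)); B=cv2.resize(cv2.imread('pics/s4.png')[155:251,175:255],(400,480))
cv2.imwrite('pics/m4.png',np.hstack([A,B]))
print('post drawn:',[proj(q,[[638,-93,152]]) for q in (s,t,w)])
E
```

```text
9.6833 [ 364.31847371 -107.36409655  298.17947362] hook [542.4 -92.4 209. ] [-0.4 27.9 -3.7] [-0.19 -0.02  0.45  2.35 -0.1   0.49  1.86] [-0.3  0.7 -1.4] 20.455116633035065
want [647.5 -93.  144. ]
2 rows
[[0.04,1.13,-1.06,0.21,-0.05,-0.06],[0.03,1.11,-1.08,0.21,-0.05,-0.06]]
[[[249.0, 178.0], [248.0, 173.0], [259.0, 177.0], [250.0, 182.0]], [[325.0, 200.0], [334.0, 200.0], [317.0, 208.0], [317.0, 199.0]]]
post drawn: [array([[218.38245486, 197.77018386]]), array([[321.78504583, 172.08046056]]), array([[305.92793252, 331.05355364]])]
```

View pics/m4.png

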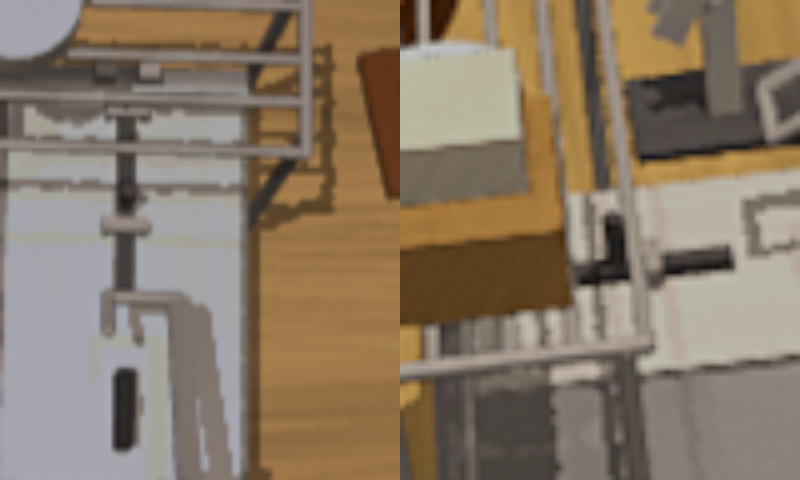

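Run:
```python
from h import *
g=np.load('grasp.npz'); plan(g['p']+[0,0,215],R.from_euler('xyz',g['r']),n=10)
```

```text
10 rows
[[-0.74,-0.19,-0.43,0.65,-0.06,0.0],[-0.74,-0.21,-0.42,0.65,-0.06,0.0],[-0.74,-0.23,-0.4,0.65,-0.06,0.0],[-0.74,-0.25,-0.38,0.65,-0.06,0.0],[-0.74,-0.28,-0.36,0.65,-0.06,0.0],[-0.74,-0.3,-0.34,0.65,-0.06,0.0],[-0.75,-0.31,-0.32,0.65,-0.06,0.0],[-0.75,-0.33,-0.3,0.65,-0.06,0.0]]
[[-0.75,-0.35,-0.28,0.65,-0.06,0.0],[-0.75,-0.36,-0.26,0.65,-0.06,0.0]]
```

{"fn": "apply_moves", "kwargs": {
  "commands": [
    [[-0.74,-0.25,-0.4,0.65,-0.06,0],[-0.74,-0.25,-0.4,0.65,-0.06,0],[-0.74,-0.25,-0.4,0.65,-0.06,0],[-0.74,-0.26,-0.38,0.65,-0.06,0],[-0.74,-0.28,-0.36,0.65,-0.06,0],[-0.74,-0.3,-0.34,0.65,-0.06,0],[-0.75,-0.31,-0.32,0.65,-0.06,0],[-0.75,-0.33,-0.3,0.65,-0.06,0]]
  ]
}}

```text
clock: 10.5
eef_pos: [470.0, -350.8, 397.6]
tool_rot: [-1.405, 0.005, 1.574]
force: [1.2, -1.4, -0.9]
width: 20.6
```

```bash
cat > gp.py <<'E'
from h import *
import sys
g=np.load('grasp.npz'); p,r=now(); s=st()
print(s['clock'],(p-g['p']).round(1),(R.from_euler('xyz',g['r']).inv()*r).as_rotvec(degrees=True).round(2),s['force'].round(1),s['qpos'].round(2),s['width'])
plan(g['p']+[float(sys.argv[1]) if len(sys.argv)>3 else 0,0,float(sys.argv[-2])],R.from_euler('xyz',g['r']),n=int(sys.argv[-1]))
E
python3 gp.py 215 3
```

```text
10.5 [-21.4  58.2 185.2] [-4.22 -0.84 -0.17] [ 1.2 -1.4 -0.9] [ 0.21  0.54  0.6   1.33 -0.17  1.48  2.35] 20.636135577762655
3 rows
[[-0.49,-0.27,-0.13,0.28,0.06,0.01],[-0.49,-0.27,-0.13,0.28,0.06,0.01],[-0.49,-0.28,-0.13,0.28,0.06,0.01]]
```

{"fn": "apply_moves", "kwargs": {
  "commands": [
    [[-0.4,-0.3,-0.12,0.2,0.03,0],[-0.4,-0.3,-0.12,0.2,0.03,0],[-0.15,-0.25,-0.08,0.2,0.03,0],[0,0,0,0,0,0]]
  ]
}}

```text
clock: 10.83
eef_pos: [500.6, -399.5, 422.1]
tool_rot: [-1.344, 0.016, 1.571]
force: [0.0, 0.6, -2.2]
width: 20.9
```

```bash
python3 gp.py 200 2; python3 gp.py 100 4|tail -2
```

```text
10.8333 [  9.1   9.5 209.6] [-0.73 -0.57  0.41] [ 0.   0.6 -2.2] [ 0.29  0.66  0.6   1.06 -0.18  1.66  2.37] 20.929127007761398
2 rows
[[-0.12,0.14,0.08,0.07,0.06,-0.04],[-0.12,0.15,0.08,0.07,0.06,-0.04]]
4 rows
[[-0.05,0.68,-0.1,0.04,0.03,-0.02],[-0.05,0.68,-0.1,0.04,0.03,-0.02],[-0.05,0.68,-0.1,0.04,0.03,-0.02],[-0.05,0.68,-0.11,0.04,0.03,-0.02]]
```

{"fn": "apply_moves", "kwargs": {
  "commands": [
    [[-0.12,0.14,0.06,0.07,0.06,-0.03],[-0.11,0.15,0.04,0.07,0.06,-0.03],[0,0.3,-0.08,0,0,0],[0,0.3,-0.08,0,0,0],[0,0,0,0,0,0]]
  ]
}}

```text
clock: 11.25
eef_pos: [494.8, -409.9, 378.8]
tool_rot: [-1.327, 0.01, 1.56]
force: [-0.1, 0.7, -2.6]
width: 21.2
```

```bash
python3 gp.py 2 90 3
```

```text
11.25 [  3.4  -0.9 166.4] [ 0.24 -0.04 -0.05] [-0.1  0.7 -2.6] [ 0.3   0.69  0.59  1.13 -0.18  1.59  2.38] 21.221722216282583
3 rows
[[0.01,0.62,-0.14,-0.02,0.0,0.0],[0.01,0.62,-0.14,-0.02,0.0,0.0],[0.01,0.62,-0.14,-0.02,0.0,0.0]]
```

{"fn": "apply_moves", "kwargs": {
  "commands": [
    [[0.01,0.6,-0.14,-0.02,0,0],[0.01,0.6,-0.14,-0.02,0,0],[0.01,0.4,-0.1,-0.02,0,0],[0,0,0,0,0,0]]
  ]
}}

```text
clock: 11.58
eef_pos: [492.6, -408.0, 310.9]
tool_rot: [-1.333, 0.009, 1.56]
force: [-0.4, 1.4, -1.0]
width: 21.0
```

```bash
python3 gp.py 2 30 4
```

```text
11.5833 [ 1.2  1.  98.5] [-0.11 -0.04 -0.14] [-0.4  1.4 -1. ] [ 0.29  0.72  0.58  1.26 -0.2   1.43  2.38] 20.977227403687618
4 rows
[[0.0,0.42,-0.11,0.01,0.0,0.01],[0.0,0.41,-0.11,0.01,0.0,0.01],[0.0,0.41,-0.11,0.01,0.0,0.01],[0.0,0.41,-0.11,0.01,0.0,0.01]]
```

{"fn": "apply_moves", "kwargs": {
  "commands": [
    [[-0.02,0.42,-0.12,0.02,0,0.02],[0,0.41,-0.12,0.01,0,0.01],[0,0.41,-0.12,0,0,0],[0,0.3,-0.08,0,0,0],[0,0,0,0,0,0]]
  ]
}}

```text
clock: 12.0
eef_pos: [495.5, -409.4, 249.6]
tool_rot: [-1.335, 0.013, 1.561]
force: [-0.2, -0.1, -1.6]
width: 21.3
```

```bash
python3 gp.py 1 0 3
```

```text
12.0 [ 4.1 -0.5 37.1] [-0.19 -0.06  0.13] [-0.2 -0.1 -1.6] [ 0.29  0.77  0.56  1.34 -0.22  1.3   2.39] 21.307197104763187
3 rows
[[0.01,0.31,-0.05,0.01,0.0,-0.01],[0.01,0.31,-0.05,0.01,0.0,-0.01],[0.01,0.31,-0.05,0.01,0.0,-0.01]]
```

{"fn": "apply_moves", "kwargs": {
  "commands": [
    [[0.01,0.31,-0.05,0.01,0,0],[0.01,0.28,-0.05,0.01,0,0],[0,0.15,-0.03,0,0,0],[0,0,0,0,0,0]]
  ]
}}

```text
clock: 12.33
eef_pos: [494.7, -410.2, 222.2]
tool_rot: [-1.337, 0.016, 1.562]
force: [-0.5, 0.0, -2.1]
width: 20.7
```

```bash
python3 gp.py 0 -1 2
```

```text
12.3333 [ 3.3 -1.2  9.8] [-0.31 -0.06  0.31] [-0.5  0.  -2.1] [ 0.29  0.79  0.56  1.37 -0.23  1.24  2.39] 20.731621312291185
2 rows
[[0.02,0.14,0.01,0.03,0.01,-0.03],[0.02,0.14,0.01,0.03,0.01,-0.03]]
```

{"fn": "apply_moves", "kwargs": {
  "commands": [
    [[0.02,0.14,0.01,0.03,0,-0.03],[0.01,0.1,0.01,0.03,0,-0.03],[0,0.05,0.02,0,0,0],[0,0,0,0,0,0]]
  ]
}}

```text
clock: 12.67
eef_pos: [492.6, -410.0, 213.0]
tool_rot: [-1.338, 0.013, 1.562]
force: [1.3, 0.1, -0.8]
width: 20.9
```

```bash
python3 gp.py 0 -2 1
```

```text
12.6667 [ 1.2 -1.1  0.6] [-0.34 -0.07  0.15] [ 1.3  0.1 -0.8] [ 0.29  0.8   0.55  1.39 -0.23  1.22  2.39] 20.850961080777367
1 rows
[[0.03,0.07,0.01,0.07,0.01,-0.03]]
```

{"fn": "apply_moves", "kwargs": {
  "commands": [
    [[0,0.02,0.02,0,0,0],[0,0,0,0,0,0],[0,0,0,0,0,0],[0,0,0,0,0,0]]
  ],
  "claw": 60
}}

```text
clock: 13.0
eef_pos: [491.0, -411.0, 213.9]
tool_rot: [-1.338, 0.015, 1.561]
force: [-0.2, -0.1, -0.5]
width: 59.9
```

{"fn": "apply_moves", "kwargs": {
  "commands": [
    [[0,-0.5,0,0,0,0],[0,-0.8,0,0,0,0],[0,-0.9,0,0,0,0],[0,-0.8,0,0,0,0],[0,-0.4,0,0,0,0],[0,0,0,0,0,0]]
  ]
}}

```text
clock: 13.5
eef_pos: [521.1, -409.0, 350.7]
tool_rot: [-1.331, 0.013, 1.559]
force: [-0.1, 0.1, 0.6]
width: 60.3
```

Run:
```python
from h import *
s=st(); print(s['clock'],s['eef_pos'],np.degrees(s['tool_rot']),s['qpos'].round(2),s['width'])
d=shot('wrist','w10.png'); s4=shot('scene','s5.png'); shot('top','t5.png')
c=np.array([489,-408,225.])
print(proj(d,[c+ np.array(q) for q in [[-19,11,33],[-19,-11,33],[19,11,-33],[19,-11,-33]]]).round(0).tolist())
im=d['image'].astype(int); m=(im.max(2)<45).astype(np.uint8); m[300:]=0
n,l,sx,cc=cv2.connectedComponentsWithStats(m)
for i in range(1,n):
    if sx[i,4]>150: print(sx[i],cc[i])
# compare with initial scene picture around stand
a=load('scene0.png')['image'][100:190,205:265].astype(int); b=s4['image'][100:190,205:265].astype(int)
print('diff px',(np.abs(a-b).max(2)>60).sum())
o=load('top0.png'); # locker frame
print('ridge', 0)
plan([472,-85,300],tool(87.2+0,0),n=12)
```

```text
13.5 [ 521.05929418 -408.95751277  350.70291952] [-76.23922281   0.75561979  89.3043864 ] [ 0.29  0.74  0.58  1.11 -0.2   1.56  2.36] 60.34030136504381
[[299.0, 172.0], [269.0, 173.0], [296.0, 215.0], [273.0, 216.0]]
[547 155  13  50 510] [554.28039216 181.26666667]
[ 268  169   29   58 1535] [282.17915309 196.39478827]
[538 259   9  37 206] [541.49029126 276.65048544]
[193 260  25  40 599] [208.32220367 284.11352254]
[347 260  24  40 590] [355.36779661 284.11186441]
[371 271  27  29 308] [384.09090909 285.92857143]
[167 283  19  17 162] [176.04938272 291.5617284 ]
diff px 314
ridge 0
12 rows
[[0.67,0.11,0.08,-0.23,0.03,-0.01],[0.67,0.11,0.09,-0.23,0.03,-0.01],[0.67,0.11,0.09,-0.23,0.03,-0.01],[0.67,0.11,0.09,-0.23,0.03,-0.01],[0.67,0.11,0.1,-0.23,0.03,-0.01],[0.67,0.11,0.1,-0.23,0.03,-0.01],[0.67,0.11,0.11,-0.23,0.03,-0.01],[0.67,0.1,0.11,-0.23,0.03,-0.01]]
[[0.67,0.1,0.11,-0.23,0.03,-0.01],[0.67,0.1,0.12,-0.23,0.03,-0.01],[0.67,0.1,0.12,-0.23,0.03,-0.01],[0.67,0.1,0.13,-0.23,0.03,-0.01]]
```

{"fn": "apply_moves", "kwargs": {
  "commands": [
    [[0.6,-0.05,0.08,-0.2,0.03,0],[0.67,0,0.09,-0.23,0.03,0],[0.67,0.1,0.1,-0.25,0.03,0],[0.67,0.12,0.1,-0.25,0.03,0],[0.67,0.12,0.1,-0.25,0.03,0],[0.67,0.12,0.1,-0.25,0.03,0],[0.67,0.12,0.1,-0.25,0.03,0],[0.67,0.12,0.1,-0.25,0.03,0]]
  ]
}}

```text
clock: 14.32
eef_pos: [477.4, -189.6, 306.1]
tool_rot: [-1.471, 0.006, 1.522]
force: [0.3, 0.4, -0.2]
width: 60.2
```

Run:
```python
from h import *
p,r=now();print(p,np.degrees(st()['tool_rot']),st()['qpos'].round(2))
plan([472,-86,230],tool(87.2,0))
```

```text
[ 477.35038038 -189.57431334  306.0984391 ] [-84.29346738   0.35672644  87.18950101] [-0.09  0.45  0.59  1.72 -0.22  1.14  2.09]
4 rows
[[0.65,0.48,0.02,-0.29,0.0,-0.02],[0.65,0.48,0.03,-0.29,0.0,-0.02],[0.65,0.48,0.04,-0.29,0.0,-0.02],[0.65,0.48,0.05,-0.29,0.0,-0.02]]
```

{"fn": "apply_moves", "kwargs": {
  "commands": [
    [[0.6,0.35,0.02,-0.29,0,0],[0.65,0.48,0.03,-0.29,0,0],[0.65,0.48,0.04,-0.29,0,0],[0.35,0.3,0.03,-0.2,0,0],[0,0,0,0,0,0]]
  ]
}}

```text
clock: 14.73
eef_pos: [460.9, -86.9, 231.7]
tool_rot: [-1.551, 0.0, 1.527]
force: [-0.2, 0.3, 0.3]
width: 60.2
```

Run:
```python
from h import *
p,r=now();print(p,np.degrees(st()['tool_rot']),st()['qpos'].round(2))
d=shot('wrist','w11.png')
print('ridge corners pred',proj(d,[[442,-77,140],[442,-91,140],[502,-79,140],[502,-93,140]]).round(0).tolist())
im=d['image'].astype(int); m=(im.max(2)<50).astype(np.uint8); m[330:]=0
n,l,sx,cc=cv2.connectedComponentsWithStats(m)
for i in range(1,n):
    if sx[i,4]>150: print(sx[i],cc[i])
plan([472,-86,116],tool(87.2,0))
```

```text
[460.85752753 -86.92949437 231.72676973] [-8.88595979e+01  1.16897262e-02  8.74884953e+01] [-0.26  0.43  0.54  2.   -0.29  0.81  1.97]
ridge corners pred [[294.0, 189.0], [275.0, 190.0], [294.0, 264.0], [276.0, 265.0]]
[ 276  186   18   81 1385] [284.44765343 225.78916968]
[  0 200  71  98 460] [ 52.47391304 238.56521739]
[  77  260  141   70 3424] [170.65245327 308.64778037]
[ 347  260  141   70 3412] [393.28399766 308.82473623]
[  7 270  18  29 212] [ 17.16981132 282.33018868]
3 rows
[[0.03,0.97,-0.11,-0.07,0.02,0.0],[0.03,0.97,-0.1,-0.07,0.02,0.0],[0.02,0.97,-0.09,-0.07,0.02,0.0]]
```

Ridge is exactly where predicted (cols 276–294). Descend and grip.

{"fn": "apply_moves", "kwargs": {
  "commands": [
    [[0.03,0.7,-0.11,-0.07,0,0],[0.02,0.8,-0.1,-0.07,0,0],[0,0.7,-0.08,-0.07,0,0],[0,0.35,-0.03,0,0,0],[0,0,0,0,0,0]]
  ]
}}

```text
clock: 15.2
eef_pos: [476.3, -94.5, 128.3]
tool_rot: [-1.575, 0.007, 1.522]
force: [-0.0, 0.0, -0.2]
width: 60.1
```

Run:
```python
from h import *
p,r=now();print(p,np.degrees(st()['tool_rot']),st()['force'])
plan([472,-86,117],tool(87.2,0))
```

```text
[476.25237186 -94.47505028 128.33582448] [-90.23227524   0.39556942  87.19585134] [-0.0265468   0.02363243 -0.24322583]
1 rows
[[0.21,0.28,0.12,0.05,0.0,-0.08]]
```

{"fn": "apply_moves", "kwargs": {
  "commands": [
    [[0.18,0.2,0.1,0.03,0,-0.05],[0,0,0,0,0,0]]
  ]
}}

```text
clock: 15.37
eef_pos: [472.5, -89.5, 119.9]
tool_rot: [-1.571, 0.004, 1.518]
force: [-0.0, 0.6, 1.2]
width: 59.9
```

{"fn": "apply_moves", "kwargs": {
  "commands": [
    [[0,0,0,0,0,0],[0,0,0,0,0,0],[0,0,0,0,0,0],[0,0,0,0,0,0],[0,0,0,0,0,0]]
  ],
  "claw": 3
}}

```text
clock: 15.78
eef_pos: [474.1, -84.3, 122.6]
tool_rot: [-1.574, -0.004, 1.521]
force: [0.6, -2.6, -14.8]
width: 12.6
```

Run:
```python
from h import *
p,r=now();print(p,np.degrees(st()['tool_rot']),st()['force'],st()['width'])
plan(p+164*np.array([.0488,.9988,0]),r,n=8)
```

```text
[474.14606936 -84.30643397 122.63318508] [-90.15739553  -0.22529298  87.13618464] [  0.58536952  -2.64120821 -14.77912242] 12.612587667471292
8 rows
[[0.51,0.0,0.0,0.0,0.0,0.0],[0.51,0.0,0.0,0.0,0.0,0.0],[0.51,0.0,0.0,0.0,0.0,0.0],[0.51,0.0,0.0,0.0,0.0,0.0],[0.51,0.0,0.0,0.0,0.0,0.0],[0.51,0.0,0.0,0.0,0.0,0.0],[0.51,0.0,0.0,0.0,0.0,0.0],[0.51,0.0,0.0,0.0,0.0,0.0]]
```

{"fn": "apply_moves", "kwargs": {
  "commands": [
    [[0.3,0,0,0,0,0],[0.4,0,0,0,0,0],[0.4,0,0,0,0,0],[0.4,0,0,0,0,0]]
  ]
}}

```text
clock: 16.12
eef_pos: [477.1, -31.5, 122.6]
tool_rot: [-1.577, 0.007, 1.512]
force: [0.4, -4.6, -6.0]
width: 12.4
```

Run:
```python
from h import *
p,r=now();print(p,np.degrees(st()['tool_rot']),st()['force'],st()['width'],st()['qpos'].round(2))
```

```text
[477.13287399 -31.47990882 122.6110751 ] [-90.33428558   0.3770823   86.65208502] [ 0.44499102 -4.64472571 -6.04946781] 12.413056095295623 [-0.29  0.6   0.42  2.1  -0.47  0.52  1.99]
```

Cover is moving (53 mm so far).

{"fn": "apply_moves", "kwargs": {
  "commands": [
    [[0.45,0.02,0,0,0.1,0],[0.45,0.02,0,0,0,0],[0.45,0.02,0,0,0,0],[0.45,0.02,0,0,0,0]]
  ]
}}

```text
clock: 16.45
eef_pos: [481.0, 36.9, 122.6]
tool_rot: [-1.578, 0.013, 1.505]
force: [-2.6, -4.0, 5.2]
width: 12.5
```

{"fn": "apply_moves", "kwargs": {
  "commands": [
    [[0.3,0,0,0,0,0],[0.3,0,0,0,0,0]]
  ]
}}

```text
clock: 16.62
eef_pos: [482.3, 61.6, 122.6]
tool_rot: [-1.579, 0.015, 1.509]
force: [1.3, -4.1, -8.4]
width: 12.6
```

Run:
```python
from h import *
p,r=now();print(p,np.degrees(st()['tool_rot']),st()['force'],st()['width'],st()['qpos'].round(2))
```

```text
[482.34192521  61.59978376 122.63262352] [-90.47476156   0.84748854  86.4721153 ] [ 1.34107662 -4.11807087 -8.41816712] 12.61809184865251 [-0.51  0.61  0.46  2.08 -0.48  0.54  1.81]
```

Stop expected near y ≈ 80.

{"fn": "apply_moves", "kwargs": {
  "commands": [
    [[0.3,0,0,0,0,0],[0.2,0,0,0,0,0]]
  ]
}}

```text
clock: 16.78
eef_pos: [483.3, 79.4, 122.6]
tool_rot: [-1.58, 0.02, 1.511]
force: [0.2, -22.8, -4.4]
width: 12.6
```

{"fn": "apply_moves", "kwargs": {
  "commands": [
    [[0.15,0,0,0,0,0]]
  ]
}}

```text
clock: 16.87
eef_pos: [483.3, 79.4, 122.6]
tool_rot: [-1.581, 0.029, 1.509]
force: [-0.6, -25.3, -5.3]
width: 12.4
```

{"fn": "apply_moves", "kwargs": {
  "commands": [
    [[0.15,0,0,0,0,0]]
  ]
}}

```text
clock: 16.95
eef_pos: [483.3, 79.2, 122.7]
tool_rot: [-1.581, 0.037, 1.506]
force: [-0.1, -15.9, -5.1]
width: 12.5
```

{"fn": "apply_moves", "kwargs": {
  "commands": [
    [[0,0,0,0,0,0],[0,0,0,0,0,0],[0,0,0,0,0,0]]
  ],
  "claw": 50
}}

```text
clock: 17.2
eef_pos: [483.9, 76.5, 123.8]
tool_rot: [-1.584, 0.04, 1.503]
force: [-0.2, 0.2, -0.5]
width: 47.9
```

{"fn": "apply_moves", "kwargs": {
  "commands": [
    [[0,-0.4,0,0,0,0],[0,-0.7,0,0,0,0],[-0.3,-0.9,0.1,0,0,0],[-0.6,-0.7,0.2,0,0,0],[-0.8,-0.5,0.2,0,0,0],[-0.8,-0.4,0.2,0,0,0],[-0.8,0,0.2,0,0,0],[-0.7,0,0.2,0,0,0]]
  ],
  "claw": 85
}}

```text
clock: 17.87
eef_pos: [432.5, -69.1, 282.1]
tool_rot: [-1.592, 0.031, 1.524]
force: [1.3, 0.5, -0.5]
width: 84.9
```

Run:
```python
from h import *
p,r=now();print(st()['clock'],p,np.degrees(st()['tool_rot']),st()['qpos'].round(2))
d=shot('wrist','w12.png'); t=shot('top','t6.png'); s=shot('scene','s6.png')
a=cv2.resize(cv2.imread('pics/w12.png'),(480,360)); b=cv2.resize(cv2.imread('pics/t6.png')[130:260,225:365],(320,297)); c=cv2.resize(cv2.imread('pics/s6.png')[100:310,110:380],(308,240))
o=np.zeros((600,800,3),np.uint8); o[:360,:480]=a;o[:297,480:]=b;o[360:,:308]=c
cv2.imwrite('pics/m5.png',o)
```

```text
17.8667 [432.5320805  -69.06113775 282.12037989] [-91.22418603   1.79561041  87.31047441] [-0.48  0.3   0.71  2.04 -0.22  0.86  1.88]
```

Run:
```python
from h import *
c=np.array([417.5,10.5]); a=np.radians(-2.8)
def L(x,y,z): return [c[0]+x*np.cos(a)-y*np.sin(a),c[1]+x*np.sin(a)+y*np.cos(a),z]
for fn in ['w12.png','t6.png']:
    d=load(fn); im=d['image'].copy()
    poly=proj(d,[L(10,-180,95),L(180,-180,95),L(180,-22,95),L(10,-22,95)]); m=np.zeros(im.shape[:2],np.uint8); cv2.fillPoly(m,[poly.round().astype(int)],1)
    hsv=cv2.cvtColor(im,cv2.COLOR_RGB2HSV); w=((hsv[:,:,1]<60)&(hsv[:,:,2]>130)&(m>0)).astype(np.uint8)
    am=((hsv[:,:,1]>120)&(hsv[:,:,2]>40)&(m>0)).astype(np.uint8)
    print(fn,poly.round().tolist(),m.sum())
    for nm,q in (('white',w),('amber',am)):
        n,l,sx,cc=cv2.connectedComponentsWithStats(q)
        for i in range(1,n):
            if sx[i,4]>15: print(nm,sx[i],cc[i].round(1),onz(d,cc[i],87).round(1))
d=load('w12.png')
x0,y0=d and (0,0)
g=cv2.resize(cv2.cvtColor(d['image'],cv2.COLOR_RGB2GRAY),(56,42),interpolation=cv2.INTER_AREA)
for row in g[8:36,10:46]: print(' '.join('%3d'%v for v in row))
```

```text
w12.png [[188.0, 170.0], [200.0, 312.0], [335.0, 315.0], [344.0, 171.0]] 21089
white [ 202  170  141  109 7661] [267.2 228.4] [488.7 -93.5  87. ]
white [337 245   3  46  54] [337.9 267.3] [538.7 -16.2  87. ]
amber [250 218  41  25 351] [271.8 226.3] [486.5 -88.3  87. ]
t6.png [[348.0, 246.0], [348.0, 192.0], [297.0, 190.0], [297.0, 245.0]] 2886
203 183 164 165 167 151  78  67  72 101 131 165 165 164 164 166 166 154 152 151 149 149 149 149 149 161 159 160 160 159 158 158 157 156 157 156
167 188 164 165 162 104  68  70  82 104 128 166 166 165 164 163 160 151 152 152 152 150 151 152 157 162 163 162 162 162 162 162 162 162 161 160
158 158 159 131  89  74  78  88 101 102 136 162 163 164 164 163 158 152 151 151 150 150 150 151 162 165 166 165 167 165 166 164 164 162 162 159
163 163 162 132 102 103 104 105 106 107 149 168 167 164 157 163 156 154 153 153 152 152 152 152 152 157 158 157 156 155 154 154 153 155 155 156
165 167 169 142 108 107 107 106 107 107 153 170 172 167 159 158 157 156 155 155 154 154 153 153 152 159 165 165 165 166 166 166 166 166 165 165
163 163 163 139 103 104 104 105 1
[... 2578 characters left out ...]
  21  20  20  85 139 106 103 101  97  97  92  90  86  85  81  80  75  74 134 216 216 216 201  28  20  20  44  80  31 125 202
 42  24  23  31  63  23  19  30 159 144 144 146 146 146 146 144 143 141 140 141 138 139 139 165 216 216 215 215 103  20  20  44  52  25  27  37
 24  25  23  23  24  25  19  79 120 143 151 151 152 152 152 150 150 148 146 144 142 141 140 166 211 211 209 209 185  23  20  27  24  25  28  29
 23  23  23  23  23  24  23 130  93 137 149 150 150 151 151 149 150 149 147 146 145 144 143 179 215 215 214 214 214  88  23  24  23  24  24  24
 24  23  22  22  23  23  35 121  94 132 125 123 121 123 123 124 122 124 122 124 124 124 122 178 212 212 210 210 211 105  25  25  23  23  24  25
```

```bash
cat > cap.py <<'E'
from h import *
def cap(d,x0=200,x1=325,y0=150,y1=330,z=87):
    g=cv2.cvtColor(d['image'],cv2.COLOR_RGB2GRAY); m=np.zeros_like(g); m[y0:y1,x0:x1]=(g[y0:y1,x0:x1]>185)
    n,l,sx,cc=cv2.connectedComponentsWithStats(m); i=1+np.argmax(sx[1:,4]); (u,v),rad=cv2.minEnclosingCircle(np.argwhere(l==i)[:,::-1].astype(np.float32))
    P=onz(d,(u,v),z); print(sx[i],(u,v),rad,'fill',sx[i,4]/(np.pi*rad**2),P.round(1),'r mm',np.linalg.norm(onz(d,(u+rad,v),z)-P)); return P
E
python3 - <<'E'
from cap import *
P=cap(load('w12.png')); t=load('top0.png')
# cover edge check in top view & balance pan blob
c=np.array([417.5,10.5]); a=np.radians(-2.8)
P[2]=170; plan(P,tool(90,0))
d=load('t6.png'); print('top bay proj of cap',proj(d,[[P[0],P[1],87]]))
E
```

```text
[ 246  233   44   39 1337] (267.5, 253.0) 22.07383918762207 fill 0.8734253366820676 [518.5 -94.9  87. ] r mm 24.763482941142925
4 rows
[[-0.11,0.71,-0.53,0.05,-0.15,-0.09],[-0.12,0.71,-0.54,0.05,-0.15,-0.09],[-0.13,0.7,-0.54,0.05,-0.15,-0.09],[-0.15,0.7,-0.54,0.05,-0.15,-0.09]]
top bay proj of cap [[322.00722349 214.68198884]]
```

{"fn": "apply_moves", "kwargs": {
  "commands": [
    [[-0.11,0.6,-0.5,0.1,-0.05,-0.1],[-0.12,0.7,-0.54,0.1,-0.05,-0.1],[-0.13,0.6,-0.54,0.05,0,-0.1],[-0.13,0.3,-0.4,0,0,-0.1],[0,0,0,0,0,0]]
  ]
}}

```text
clock: 18.43
eef_pos: [518.8, -84.9, 191.8]
tool_rot: [-1.575, -0.016, 1.54]
force: [0.3, -0.3, 0.4]
width: 85.1
```

Run:
```python
from cap import *
p,r=now();print(st()['clock'],p,np.degrees(st()['tool_rot']),st()['qpos'].round(2))
d=shot('wrist','w13.png'); print(proj(d,[[518.5,-94.9,87]]))
u,v=proj(d,[[518.5,-94.9,87]])[0].astype(int)
P=cap(d,u-60,u+60,v-60,min(v+60,400)); P[2]=41; plan(P,tool(87.2,0))
```

```text
18.4333 [518.77170212 -84.88503178 191.83042042] [-90.24805598  -0.93946931  88.23260909] [-0.25  0.56  0.56  1.92 -0.44  0.78  2.1 ]
[[266.45758191 206.24037379]]
[ 238  176   63   57 2542] (269.2257995605469, 205.5) 31.261919021606445 fill 0.827931499234763 [518.  -92.7  87. ] r mm 24.36699350574732
4 rows
[[-0.07,0.95,0.0,0.01,0.05,0.05],[-0.07,0.95,0.0,0.01,0.05,0.05],[-0.06,0.95,-0.01,0.01,0.05,0.05],[-0.06,0.95,-0.01,0.01,0.05,0.05]]
```

{"fn": "apply_moves", "kwargs": {
  "commands": [
    [[-0.15,0.5,0,0.01,0.05,0.1],[-0.07,0.8,0,0,0.05,0.05],[-0.03,0.8,0,0,0,0.05],[0,0,0,0,0,0]]
  ]
}}

```text
clock: 18.82
eef_pos: [518.7, -87.4, 109.1]
tool_rot: [-1.577, -0.003, 1.538]
force: [-1.6, 0.8, -0.4]
width: 85.2
```

Run:
```python
from h import *
p,r=now();print(st()['clock'],p,np.degrees(st()['tool_rot']),st()['force'])
plan([518,-93,41],tool(87.2,0))
```

```text
18.8167 [518.71735452 -87.40735167 109.07595222] [-90.36861994  -0.14400467  88.13359503] [-1.60116955  0.83057082 -0.40622585]
2 rows
[[-0.07,0.85,0.01,0.04,0.09,0.01],[-0.07,0.85,0.01,0.04,0.09,0.01]]
```

{"fn": "apply_moves", "kwargs": {
  "commands": [
    [[-0.12,0.5,0.01,0.04,0,0],[-0.06,0.6,0.01,0.03,0,0],[0,0.45,0,0,0,0],[0,0,0,0,0,0]]
  ]
}}

```text
clock: 19.15
eef_pos: [519.7, -89.1, 51.6]
tool_rot: [-1.576, -0.006, 1.544]
force: [-0.7, 0.9, 0.4]
width: 85.0
```

Run:
```python
from h import *
p,r=now();print(st()['clock'],p,np.degrees(st()['tool_rot']),st()['force'])
plan([518,-93,41],tool(87.2,0))
```

```text
19.15 [519.74075854 -89.05932808  51.59024026] [-90.27841807  -0.35810111  88.49166418] [-0.73179161  0.88955065  0.44237469]
1 rows
[[-0.1,0.26,0.04,0.05,0.26,0.07]]
```

{"fn": "apply_moves", "kwargs": {
  "commands": [
    [[-0.1,0.26,0.04,0.04,0,0.05],[0,0.05,0.02,0,0,0],[0,0,0,0,0,0]]
  ]
}}

```text
clock: 19.4
eef_pos: [519.3, -91.5, 43.1]
tool_rot: [-1.577, -0.002, 1.547]
force: [-0.2, -0.0, -0.0]
width: 85.0
```

{"fn": "apply_moves", "kwargs": {
  "commands": [
    [[0,0,0,0,0,0],[0,0,0,0,0,0],[0,0,0,0,0,0],[0,0,0,0,0,0],[0,0,0,0,0,0]]
  ],
  "claw": 40
}}

```text
clock: 19.82
eef_pos: [521.3, -91.5, 47.4]
tool_rot: [-1.583, -0.002, 1.548]
force: [-0.0, 0.4, -2.3]
width: 53.0
```

Run:
```python
from h import *
p,r=now();print(st()['clock'],p,np.degrees(st()['tool_rot']),st()['force'],st()['width'])
np.savez('jar.npz',p=p)
plan(p+[-10,0,160],tool(87.2,0))
# balance pan from top & wrist? pan edges by brightness in top0
t=load('top0.png'); print(onz(t,(139,194),88).round(1),onz(t,(192,190),88).round(1),onz(t,(201,241),88).round(1),onz(t,(146,248),88).round(1))
```

```text
19.8167 [521.29268295 -91.54805302  47.35806688] [-90.67908692  -0.11198474  88.67892174] [-0.00725415  0.44695941 -2.26415581] 52.95635669963204
5 rows
[[0.0,-0.8,0.04,0.03,0.06,0.0],[0.0,-0.8,0.04,0.03,0.06,0.0],[0.0,-0.8,0.04,0.03,0.06,0.0],[0.0,-0.8,0.05,0.03,0.06,0.0],[0.0,-0.8,0.05,0.03,0.06,0.0]]
[599.5 477.8  88. ] [608.  311.5  88. ] [446.1 282.2  88. ] [429.  450.9  88. ]
```

{"fn": "apply_moves", "kwargs": {
  "commands": [
    [[0,-0.4,0.03,0.05,0,0],[0,-0.7,0.04,0.05,0,0],[0,-0.8,0.05,0.03,0,0],[0,-0.8,0.05,0,0,0],[0,-0.8,0.05,0,0,0],[0,-0.6,0.03,0,0,0],[0,0,0,0,0,0]]
  ]
}}

```text
clock: 20.4
eef_pos: [507.3, -91.2, 215.2]
tool_rot: [-1.56, -0.003, 1.546]
force: [1.3, -1.5, -2.3]
width: 52.6
```

Run:
```python
from h import *
p,r=now();print(st()['clock'],p,np.degrees(st()['tool_rot']),st()['force'],st()['width'],st()['qpos'].round(2))
plan([505,220,250],tool(87.2,0))
t=load('top0.png'); im=t['image'][175:285,125:220]; hsv=cv2.cvtColor(im,cv2.COLOR_RGB2HSV)
print(hsv[40,40],hsv[80,40],hsv[20,5],hsv[95,60])
m=((abs(hsv[:,:,0].astype(int)-int(hsv[40,40,0]))<12)&(hsv[:,:,1]<80)&(hsv[:,:,2]>110)).astype(np.uint8)
m=cv2.morphologyEx(m,cv2.MORPH_OPEN,np.ones((3,3)));n,l,sx,cc=cv2.connectedComponentsWithStats(m); i=1+np.argmax(sx[1:,4]); q=(l==i)
print(sx[i],cc[i]+[125,175],cv2.minAreaRect(np.argwhere(q)[:,::-1].astype(np.float32)))
for row in q[::3,::2]: print(''.join('#' if v else '.' for v in row))
```

```text
20.4 [507.27304704 -91.18132511 215.22194081] [-89.39539987  -0.18397789  88.58676583] [ 1.29387643 -1.46529665 -2.31029055] 52.60449054171665 [-0.28  0.53  0.61  1.91 -0.4   0.84  2.08]
8 rows
[[0.97,-0.11,0.03,-0.02,0.03,0.0],[0.97,-0.11,0.04,-0.02,0.03,0.0],[0.97,-0.11,0.04,-0.02,0.03,0.0],[0.97,-0.11,0.04,-0.02,0.03,0.0],[0.97,-0.11,0.04,-0.02,0.03,0.0],[0.97,-0.11,0.05,-0.02,0.03,0.0],[0.97,-0.11,0.05,-0.02,0.03,0.0],[0.97,-0.11,0.05,-0.02,0.03,0.0]]
[ 11  38 149] [106  36 169] [ 16 136 152] [ 16 137 147]
[  13   14   58   60 2885] [166.14627383 218.2592721 ] ((40.95225143432617, 43.1578254699707), (53.32063293457031, 55.73906707763672), 82.05652618408203)
................................................
................................................
................................................
................................................
................................................
..........................#######...............
...............##################...............
.......###########################..............
.......###########################....
[... 682 characters left out ...]
##............
.........################.......................
.........#####..................................
................................................
................................................
................................................
................................................
................................................
................................................
................................................
................................................
................................................
................................................
................................................
................................................
```

{"fn": "apply_moves", "kwargs": {
  "commands": [
    [[0.7,-0.08,0,-0.1,0,0],[0.9,-0.06,0,0,0,0],[0.95,-0.06,0,0,0,0],[0.97,-0.05,0,0,0,0],[0.97,-0.05,0,0,0,0],[0.97,-0.05,0,0,0,0],[0.97,0,0,0,0,0],[0.97,0,0,0,0,0]]
  ]
}}

```text
clock: 21.07
eef_pos: [514.2, 204.0, 225.0]
tool_rot: [-1.567, 0.005, 1.524]
force: [0.7, -0.2, -2.5]
width: 52.4
```

Run:
```python
from h import *
p,r=now();print(st()['clock'],p,np.degrees(st()['tool_rot']),st()['force'],st()['width'],st()['qpos'].round(2))
P=onz(load('top0.png'),(166.1,218.2),88); print(P); P[2]=190
plan(P,tool(88.6,0))
```

```text
21.0667 [514.22426458 203.97855613 224.99030372] [-89.78251122   0.29392745  87.29145957] [ 0.69485989 -0.2428741  -2.46515413] 52.43727955769931 [-0.84  0.57  0.64  1.8  -0.42  0.91  1.51]
[520.18740706 391.18070456  88.        ]
5 rows
[[0.94,0.17,0.01,-0.01,-0.05,-0.01],[0.94,0.17,0.01,-0.01,-0.05,-0.01],[0.94,0.17,0.01,-0.01,-0.05,-0.01],[0.94,0.17,0.0,-0.01,-0.05,-0.01],[0.94,0.17,0.0,-0.01,-0.05,-0.01]]
```

{"fn": "apply_moves", "kwargs": {
  "commands": [
    [[0.85,0.1,0.01,0,0,0],[0.9,0.1,0.01,0,0,0],[0.9,0.1,0.01,0,0,0],[0.7,0.1,0.01,0,0,0],[0.3,0.05,0,0,0,0],[0,0,0,0,0,0]]
  ]
}}

```text
clock: 21.57
eef_pos: [510.2, 369.5, 194.7]
tool_rot: [-1.555, 0.005, 1.54]
force: [-0.1, -0.2, -2.2]
width: 52.4
```

Run:
```python
from h import *
p,r=now();print(st()['clock'],p,np.degrees(st()['tool_rot']),st()['force'],st()['width'],st()['qpos'].round(2))
s=load('scene0.png'); im=s['image'][285:385,235:375]; hsv=cv2.cvtColor(im,cv2.COLOR_RGB2HSV)
print(hsv[48,50])
m=((hsv[:,:,1]<75)&(hsv[:,:,2]>hsv[48,50,2]-25)&(hsv[:,:,2]<hsv[48,50,2]+18)).astype(np.uint8)
m=cv2.morphologyEx(m,cv2.MORPH_OPEN,np.ones((3,3)));n,l,sx,cc=cv2.connectedComponentsWithStats(m);i=l[48,50];q=(l==i)
print(sx[i],cc[i]+[235,285],onz(s,cc[i]+[235,285],88)); 
for row in q[::4,::3]: print(''.join('#' if v else '.' for v in row))
# predicted square
t=load('top0.png'); C=np.array([520,391]); a=np.radians(3)
for yaw in (3,6):
  Q=[[*(C+R.from_euler('z',yaw,degrees=True).as_matrix()[:2,:2]@np.array(v)),88] for v in [(85,85),(85,-85),(-85,-85),(-85,85)]]
  print(proj(s,Q).round().tolist(),proj(t,Q).round().tolist())
P=[520,391,190]; plan(P,tool(88.6,0))
```

```text
21.5667 [510.24292219 369.4711748  194.70854013] [-89.06871409   0.28016089  88.24108643] [-0.11053234 -0.21100017 -2.2499694 ] 52.439111221413114 [-1.01  0.72  0.6   1.61 -0.47  0.98  1.29]
[ 13  37 159]
[  17   11   94   69 4030] [296.34317618 329.59181141] [519.70354219 398.20669215  88.        ]
...............................................
...............................................
...............................................
........................###....................
...................#########...................
..............##############...................
..........###################..................
......########################.................
......############################.............
.......########################.###............
.......#############################...........
........############################...........
........#############################..........
.........############################..........
..........#########################............
..........#########################............
...........####################................
...........###############.....................
............##########.........................
............#####..............................
...............................................
...............................................
...............................................
...............................................
...............................................
[[270.0, 363.0], [253.0, 310.0], [318.0, 295.0], [341.0, 346.0]] [[138.0, 194.0], [192.0, 190.0], [195.0, 243.0], [139.0, 248.0]]
[[273.0, 365.0], [252.0, 311.0], [316.0, 294.0], [342.0, 344.0]] [[137.0, 195.0], [191.0, 188.0], [196.0, 242.0], [141.0, 249.0]]
1 rows
[[0.55,0.11,-0.23,-0.19,-0.07,-0.06]]
```

{"fn": "apply_moves", "kwargs": {
  "commands": [
    [[0.4,0.2,-0.2,-0.3,0,-0.05],[0.15,0.4,-0.1,-0.02,0,-0.02],[0,0.3,0,0,0,0],[0,0,0,0,0,0]]
  ]
}}

```text
clock: 21.9
eef_pos: [522.3, 385.5, 152.8]
tool_rot: [-1.578, 0.006, 1.537]
force: [-0.4, 0.6, -2.4]
width: 52.6
```

```bash
cat > pl.py <<'E'
from h import *
import sys
p,r=now();s=st();print(s['clock'],p.round(1),np.degrees(s['tool_rot']).round(2),s['force'].round(1),s['width'])
plan([522,392,float(sys.argv[1])],R.from_euler('xyz',[-90.68,-0.11,88.6],degrees=True),n=int(sys.argv[2]))
E
python3 pl.py 128 3
```

```text
21.9 [522.3 385.5 152.8] [-90.42   0.32  88.07] [-0.4  0.6 -2.4] 52.56472615376089
3 rows
[[0.05,0.21,0.01,-0.02,-0.03,-0.03],[0.05,0.21,0.01,-0.02,-0.03,-0.03],[0.05,0.21,0.01,-0.02,-0.03,-0.03]]
```

{"fn": "apply_moves", "kwargs": {
  "commands": [
    [[0.05,0.2,0.01,-0.03,0,-0.05],[0.05,0.2,0.01,-0.03,0,-0.04],[0.03,0.12,0.01,0,0,0],[0,0,0,0,0,0]]
  ]
}}

```text
clock: 22.23
eef_pos: [522.0, 384.1, 129.1]
tool_rot: [-1.581, 0.002, 1.529]
force: [0.4, -0.2, -2.2]
width: 52.3
```

```bash
python3 pl.py 124 1
```

```text
22.2333 [522.  384.1 129.1] [-90.58   0.1   87.62] [ 0.4 -0.2 -2.2] 52.3276482767725
1 rows
[[0.2,0.13,0.01,-0.02,-0.2,-0.04]]
```

{"fn": "apply_moves", "kwargs": {
  "commands": [
    [[0.15,0.06,0,-0.02,0,-0.04],[0,0.04,0,0,0,0]]
  ]
}}

```text
clock: 22.4
eef_pos: [522.9, 389.8, 125.5]
tool_rot: [-1.583, -0.003, 1.528]
force: [0.1, 0.7, -1.8]
width: 52.6
```

{"fn": "apply_moves", "kwargs": {
  "commands": [
    [[0,0.04,0,0,0,0]]
  ]
}}

```text
clock: 22.48
eef_pos: [523.3, 389.9, 124.1]
tool_rot: [-1.584, -0.003, 1.528]
force: [0.4, -0.2, -2.4]
width: 52.3
```

{"fn": "apply_moves", "kwargs": {
  "commands": [
    [[0,0.04,0,0,0,0]]
  ]
}}

```text
clock: 22.57
eef_pos: [523.5, 390.4, 122.7]
tool_rot: [-1.585, -0.004, 1.528]
force: [-0.1, -0.3, -2.1]
width: 52.7
```

```bash
python3 pl.py 123 1
```

```text
22.5667 [523.5 390.4 122.7] [-90.8   -0.2   87.57] [-0.1 -0.3 -2.1] 52.71252826871519
1 rows
[[0.04,-0.01,0.04,0.02,-0.21,0.02]]
```

{"fn": "apply_moves", "kwargs": {
  "commands": [
    [[0,0.04,0,0,0,0]]
  ]
}}

```text
clock: 22.65
eef_pos: [523.7, 390.4, 122.4]
tool_rot: [-1.585, -0.004, 1.529]
force: [-5.0, -2.4, 15.5]
width: 52.8
```

{"fn": "apply_moves", "kwargs": {
  "commands": [
    [[0,0.04,0,0,0,0]]
  ]
}}

```text
clock: 22.73
eef_pos: [523.7, 390.4, 122.4]
tool_rot: [-1.585, -0.005, 1.529]
force: [-4.6, -1.4, 11.1]
width: 52.7
```

{"fn": "apply_moves", "kwargs": {
  "commands": [
    [[0,0.04,0,0,0,0]]
  ]
}}

```text
clock: 22.82
eef_pos: [523.7, 390.4, 122.5]
tool_rot: [-1.585, -0.005, 1.529]
force: [-3.0, -1.4, 7.0]
width: 52.9
```

Contact at 122.4 as predicted. Release and retreat straight up.

{"fn": "apply_moves", "kwargs": {
  "commands": [
    [[0,0,0,0,0,0],[0,0,0,0,0,0],[0,0,0,0,0,0],[0,0,0,0,0,0],[0,0,0,0,0,0]]
  ],
  "claw": 85
}}

```text
clock: 23.23
eef_pos: [525.7, 391.4, 125.0]
tool_rot: [-1.589, -0.009, 1.529]
force: [-0.0, 0.3, -0.8]
width: 85.1
```

{"fn": "apply_moves", "kwargs": {
  "commands": [
    [[0,-0.4,0,0,0,0],[0,-0.7,0,0,0,0],[0,-0.9,0,0,0,0],[0,-0.9,0,0,0,0],[0,-0.9,0.1,0,0,0],[0,-0.3,0.8,0,0,0],[0,0,0.8,0,0,0],[0,0,0,0,0,0]]
  ]
}}

```text
clock: 23.9
eef_pos: [454.4, 391.6, 292.8]
tool_rot: [-1.588, -0.005, 1.525]
force: [-0.7, 0.3, -0.4]
width: 84.6
```

Run:
```python
from cap import *
s=st();print(s['clock'],s['eef_pos'],np.degrees(s['tool_rot']),s['force'],s['width'])
d=shot('wrist','wf.png'); t=shot('top','tf.png'); sc=shot('scene','sf.png')
for q in (d,t,sc):
    print(proj(q,[[521,390,163],[521,390,88]]).round(1).tolist())
for q,w in ((d,70),(t,14),(sc,22)):
    u,v=proj(q,[[521,390,163]])[0].astype(int)
    try: cap(q,max(u-w,0),u+w,max(v-w,0),v+w,163)
    except Exception as e: print(e)
# compare bystanders, stand, cover with initial views
a=load('scene0.png')['image'].astype(int); b=sc['image'].astype(int)
D=(np.abs(a-b).max(2)>50)
for nm,(x0,x1,y0,y1) in dict(stand_rod=(215,262,105,190),mortar=(295,330,148,182),squat=(297,322,172,207),tall=(362,394,258,312)).items(): print(nm,D[y0:y1,x0:x1].sum(),(x1-x0)*(y1-y0))
# cover/ridge & post: dark ridge in top view
c=np.array([417.5,10.5]); an=np.radians(-2.8)
L=lambda x,y,z:[c[0]+x*np.cos(an)-y*np.sin(an),c[1]+x*np.sin(an)+y*np.cos(an),z]
print('ridge exp',proj(t,[L(60,72.5,140)]),'post exp',proj(t,[L(225,72.5,152)]))
g=t['image'].max(2); u,v=proj(t,[L(60,72.5,140)])[0].astype(int); m=(g[v-20:v+20,u-20:u+20]<50); yx=np.argwhere(m); print(m.sum(),yx.mean(0)[::-1]+[u-20,v-20] if len(yx) else '')
```

```text
23.9 [454.40884235 391.57129085 292.82627449] [-90.96860954  -0.31300195  87.35834372] [-0.70260456  0.3067386  -0.39611192] 84.59256239185274
[[282.3, 265.7], [281.8, 233.8]]
[[159.0, 214.1], [166.5, 217.9]]
[[294.8, 305.8], [295.0, 327.1]]
[ 219  243  133   56 3398] (285.07574462890625, 275.0) 66.19683074951172 fill 0.2468306612485649 [530.7 392.2 163. ] r mm 61.17706499211842
attempt to get argmax of an empty sequence
[284 299  20  15 237] (293.6052551269531, 306.5) 9.72178840637207 fill 0.7981897461550924 [524.3 391.6 163. ] r mm 22.461668115756765
stand_rod 37 3995
mortar 446 1190
squat 381 875
tall 476 1728
ridge exp [[265.53295422 225.83963353]] post exp [[266.9604595  170.99259011]]
43 [266.37209302 224.58139535]
```

Run:
```python
from h import *
for f0,f1,boxes in (('top0.png','tf.png',dict(mortar=(393,438,270,315),squat=(350,378,264,292),tall=(186,216,286,314),rod=(396,452,185,235))),('scene0.png','sf.png',dict(mortar=(295,330,148,182),squat=(297,322,172,207),tall=(362,394,258,312)))):
    a=load(f0)['image'];b=load(f1)['image']
    for k,(x0,x1,y0,y1) in boxes.items():
        r=cv2.matchTemplate(b[y0-12:y1+12,x0-12:x1+12],a[y0:y1,x0:x1],cv2.TM_CCOEFF_NORMED); _,m,_,l=cv2.minMaxLoc(r); print(f1,k,round(m,2),np.array(l)-12)
# ridge, drawn bolt post (dark) along column in top view near expected
t=load('t6.png')['image'].max(2); print(t[155:200,262:272].min(1))
```

```text
tf.png mortar 1.0 [0 0]
tf.png squat 1.0 [0 0]
tf.png tall 0.89 [0 0]
tf.png rod 0.96 [0 0]
sf.png mortar 0.4 [-1  0]
sf.png squat 0.47 [0 0]
sf.png tall 0.87 [0 0]
[ 45  43  41  65 120 149 108  55  55  58  63  66  61  49  51  59  57  44
  37  35  45  65 107 154 152 142 102  65  65  70  71  71  70  71  71  70
  64  64  66  68  68 113 175 174 173]
```

```bash
python3 -c "
from cell import finish_job
print(finish_job())"
```

```text
the job is handed in; nothing more can be done
None
```

The whole job is done and handed in at about 24 s on the robot's clock.

**What I did, in order:**
- I took the rod from its stand and pulled the bolt back with the hook until it hit its stop. The force rose to about 19 N there, and the hook then rode up over the post.
- I laid the rod back in the channel, within about 1 mm of where it had been.
- I slid the cover 164 to 165 mm to its stop, where the force reached about 25 N.
- I lifted the amber jar out, set it on the balance pan and let go.

**Last checks:**
- **Jar:** in the scene camera its cap sits at about (524, 392) mm at standing height. The pan centre is at about (520, 393) mm. The automatic cap detection gave nothing usable in the other two views, so this rests on the scene view and the contact height when I set it down.
- **Bolt:** the camera pictures put the post within 1 to 2 mm of fully drawn, about as fine as they can show.
- **Cover:** the handle is within about 1 pixel of its fully open position.
- **Bottle, squat jar, mortar and rod:** in the top view none has moved, with match scores of 0.89 to 1.0. The scene view also showed none more than 1 pixel off, but its scores for the mortar and squat jar were low (0.40 and 0.47). I put that down to the arm's shadow.
- **Robot:** the gripper is open and clear of everything.

I reached the 12-picture limit before the cover was open, so the jar pick-up, the placing and the final checks were done from image measurements only. One extra picture I tried to view was refused.

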